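# Pack the repeater test kit back into its case

### The job

Pack the test kit away: take the stack of three modules apart from the top and lay each one flat in the case insert whose pocket matches its size, and stand the dummy load, connector down, in the round hole. Draw the load straight up out of its light bench stand so that the stand stays standing where it is, set everything down without dropping or tipping it, and leave the grease jar alone.

Things in the scene. Friction and masses are not known exactly. Their poses are not given: they have to be found in the camera images.
- attenuator: power attenuator: dark finned heat-sink block, body 110 (own x) x 60 (own y) x 38 mm high (own z up), the largest of the stacked modules and the bottom one, on the bench; origin at the centre of its underside. The long sides are flat to grip across y; thick round coax connectors stick out up to 20 mm from both ends (x), their lowest side 13 mm above the underside. Flat top. About 0.3-0.55 kg. All things are rigid.
- bandpass_filter: bandpass filter: plain aluminium and grey die-cast box with a flat screwed lid, body 80 (own x) x 46 (own y) x 30 mm high (own z up), the middle module, lying on the attenuator; origin at the centre of its underside. Flat long sides to grip across y; round coax connectors 16 mm thick stick out 18 mm from both ends, lowest side 10.5 mm above the underside. About 0.15-0.3 kg.
- preamp: low-noise preamplifier: small milled brass block with an aluminium lid, body 44 (own x) x 30 (own y) x 24 mm high (own z up), the smallest module, on top of the filter; origin at the centre of its underside. Flat long sides to grip across y; thin 6.5 mm coax sockets stick out 11 mm from both ends. About 0.06-0.12 kg.
- dummy_load: coax dummy load: black finned round body, 42 mm diameter and 44 mm high, above a bare steel connector barrel, 20 mm diameter and 22 mm long, that points down; total 66 mm. Origin at the centre of the barrel's lower end, own z up along the axis. It hangs by the shoulder (22 mm above its origin) on the rim of load_stand, barrel inside. About 0.1-0.2 kg.
- load_stand: light (60 g) free-standing white plastic bench stand: a foot disc 72 mm diameter, 5 mm thick, with an upright tube 34 mm outside and 23 mm inside diameter, rim 40 mm above the bench; origin at the centre of its underside, own z up. The load's barrel sits 22 mm deep in it with 1.5 mm play all round, so it drags or tips the stand unless drawn straight up.
- insert_large: grey moulded insert fixed in the open carrying case, block 149 (own x) x 100 (own y) x 36 mm (own z up), with a rectangular pocket 122 (x) x 72 (y) mm at its centre, 10 mm deep with a black floor: the attenuator's place. Origin at the centre of its underside, 4 mm above the bench, so its top is 36 mm and the pocket floor 26 mm above the origin. The four inserts fill the case two by two in any order; the case's rim is level with their tops (40 mm above the bench).
- insert_medium: like insert_large, but its rectangular pocket is 92 (x) x 58 (y) mm, 10 mm deep (floor 26 mm above the origin): the bandpass filter's place. The case's lift-off lid lies upturned well to its left (+y), 52 mm high, and is not used.
- insert_small: like insert_large, but its rectangular pocket is 56 (x) x 42 (y) mm, 10 mm deep (floor 26 mm above the origin): the preamplifier's place.
- insert_round: like insert_large, but with one round hole at its centre, 34 mm diameter, 26 mm deep: the dummy load's place. The load goes in barrel down and rests by its shoulder on the insert's top.
- grease_jar: bystander: upright screw-lid jar of contact grease, 60 mm diameter, 65 mm high, standing beyond the stack and the stand; origin at the centre of its underside.
Things that resemble listed ones, but are neither listed nor needed, are in the scene too. What is shaped like the attenuator but turquoise is not meant. What is shaped like the insert_medium but purple is not meant.

How it is judged:
By the outcome, as a careful person would: the job done as asked, in the order asked, and still so for the second after the job is handed in, with the robot touching nothing.
It also fails if it takes over 138 s, if anything falls off the work surface, if the arm or the gripper's body presses on something with over 40 N, if the wrist force passes 120 N, or if a joint passes its speed limit or range.

### The arm

A 6-joint arm with a two-finger parallel gripper is mounted at the origin on the work surface. World frame = base frame: x ahead of the robot, y to its left, z up, the work surface at z = 0. Lengths are in m, angles in degrees, forces in N, time in s.
With the tool pointing down it reaches from about 0.25 to 0.725 m from the base axis. Payload 9.7 kg.
Tool frame: the origin (TCP) lies at the very end of the fingers, on their centre line; the grasp point (between the pads) lies 19 mm behind it (bot.grip_depth is the distance from the TCP to the grasp point, in m); z points along the fingers, y is the direction in which the jaws open and shut (so a half turn about z gives the same grasp; the last joint's range is limited). The gripper opens to 85 mm and grips with 20 to 120 N. Pads are 22 mm wide; open, the fingers measure 114 mm over their backs; the gripper's body (76 mm by 85 mm) begins 54 mm behind the grasp point. The pads swing forward as they close: fully open they stand 13 mm farther back than shut.
Start: joints at [71.677, 4.979, 10.078, 95.1, 0, 90], TCP at [0.173, 0.522, 0.231] pointing down, gripper open.
Joint ranges: [-179.16, 179.16], [-48.56, 103.87], [-65.8, 70.77], [-126.05, 130.52], [-82.76, 87.17], [-180, 180]. Speed limits (degrees/s): [127.2, 127.2, 147.25, 180, 180, 180].

### API

Orientations are given as [roll, pitch, yaw] about the fixed x, y, z axes, in that order (R = Rz(yaw) Ry(pitch) Rx(roll)).
In Python, from workcell import bot, viewer gives the robot as it stands.
- The arm moves only by the tool arm_command, never from a script. Its argument "motion" is a list of rows, each a list of 3 entries, a list of its own where there are three numbers: the opening, from 0 (shut) to 1 (fully open), then the shift along the tool's x, y, z in units of 60 mm (1.0 is 60 mm), then the turn, a rotation vector about the tool's x, y, z in units of 6 degrees (1.0 is 6 degrees). A call has 1 to 12 rows; each row shifts and turns the commanded pose from where the row before left it, along the tool's axes as they then stand; what a row does not reach is not made up. A row lasts 1/8 s, in which the tool goes at most 62.5 mm and 10.7 degrees, less where a joint would pass 70% of its speed; a pose out of reach is approached as far as the arm can. A call is refused whole if a number of a shift passes 1 or a number of a turn 1, either way. A call with a gripper value outside its range is refused whole. The fingers move at their own pace and stop on an object; "newtons" is the grip in N (left out, the last holds). Time passes only in rows, so rows that do not move let the fingers close. It gives the time, the measured TCP pose, the force and the opening at its end, in the units of the state.
- bot.get_obs(): the state, without advancing time (a new reading comes with each control period).
- viewer.camera(name): name is "side" or "top"; returns the picture (420x560x3 uint8, blue, green, red); there is no depth.
- viewer.calibration(name): a dict with "fx", "fy", "cx", "cy" (pixels), "T" (4x4, takes a point from camera to world coordinates). Camera axes: x right, y down, z forward; pixel columns grow to the right and rows downward; lengths in m; the calibration is good to about 2 mm. A picture is of the moment at which its call begins. calibration takes no time and is no camera call.
- bot.job_done(): hands the job in, once; it reports no verdict.
The state is a dict: "time": time; "q": joint angles; "qd": joint speeds; "joint_efforts": joint torques, N m; "ee_pos": TCP position; "tcp_rot": TCP orientation; "wrist_force": force on the tool from outside, world axes, zero at the start; "torque": the same for the moment, N m; "opening": finger opening in m.
Only numpy, scipy, OpenCV 4.12 (cv2) and the standard library are available. Lean on these libraries where they do the work, as an engineer would, in place of code of your own. Each camera call takes 0.05 s, during which the arm holds its last target.

## Working session

There is one attempt and no reset: what is moved stays moved. The work goes in short steps, Python scripts to look and compute and a tool call to move; the robot and the scene stay as the last step left them, time stands still between calls to the robot, and variables do not carry over. Pictures are saved under pics/ and viewed, and the job is handed in when it is done.

Besides the shell and the picture viewer there is one more tool, called after "Request:" in YAML: its name, and indented under it one key for each argument. arm_command: Moves the arm, as the interface text tells. Its arguments: {"type":"object","properties":{"motion":{"type":"array"},"newtons":{"type":"number"}},"required":["motion"]}

```bash
ls; mkdir -p pics; python3 - <<'E'
from workcell import bot, viewer
import cv2
for n in ("side","top"):
    im=viewer.camera(n); cv2.imwrite(f"pics/{n}0.png",im)
    c=viewer.calibration(n); print(n,c)
print(bot.get_obs())
E
```

```text
pics
side {'fx': 445.27161079105184, 'fy': 445.27161079105184, 'cx': 282.6296381160792, 'cy': 209.85636091043332, 'T': array([[ 0.98333132, -0.10509751,  0.14837122,  0.32081476],
       [-0.18130758, -0.62816009,  0.75666536, -0.76309337],
       [ 0.01367724, -0.77095358, -0.63674447,  0.73734385],
       [ 0.        ,  0.        ,  0.        ,  1.        ]])}
top {'fx': 536.1233654783163, 'fy': 536.1233654783163, 'cx': 273.6741607574672, 'cy': 212.76699361560716, 'T': array([[-0.01300897, -0.99785132,  0.06421457,  0.35623231],
       [-0.99987908,  0.01243442, -0.00933887,  0.03295286],
       [ 0.00852034, -0.06432829, -0.99789242,  1.48533408],
       [ 0.        ,  0.        ,  0.        ,  1.        ]])}
{'time': 0.1, 'q': array([7.16777732e+01, 5.00966231e+00, 1.00392937e+01, 9.50985727e+01,
       1.06682991e-03, 9.00003798e+01]), 'qd': array([-0.02846897, -0.07037786,  0.15133741,  0.09173836, -0.09293431,
        0.05795279]), 'joint_efforts': array([-3.93370410e-04, -5.21560943e+01,  4.65653980e+01,  1.59832049e-02,
        4.61375441e-05, -5.20693419e-06]), 'ee_pos': array([0.17283225, 0.52193409, 0.2306402 ]), 'tcp_rot': array([-1.79931059e+02, -1.06637219e-03,  1.61677392e+02]), 'wrist_force': array([ 0.72455187, -0.3838442 ,  0.21090427]), 'torque': array([-0.00978205,  0.0220429 , -0.07348767]), 'opening': 0.08540893169584822}
```

View pics/side0.png

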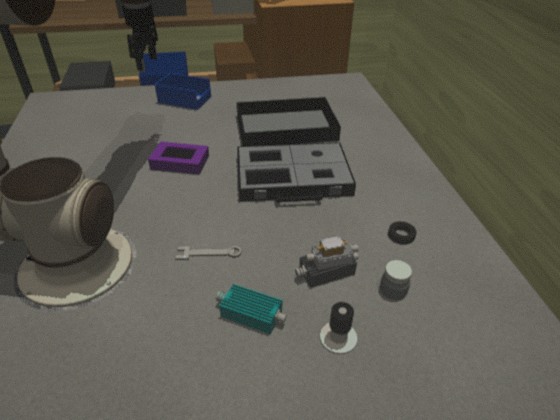

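View pics/top0.png

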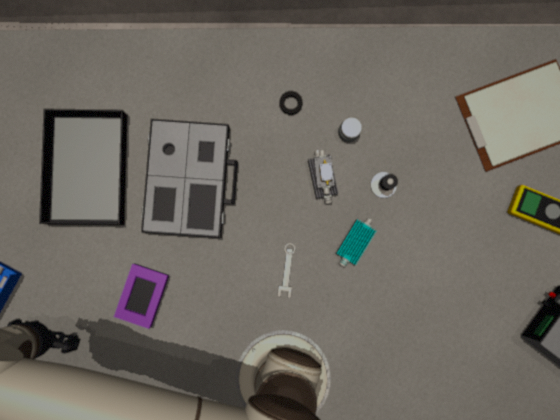

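The side view shows the case centred near (295,170), the stack near (328,262), the load and stand near (340,325), and the jar at (397,278). The turquoise decoy is at (252,308) and the purple one at (180,157). In the top view the case is at (187,178) and the stack at (324,177). Next I'll look at enlarged crops.

```bash
python3 - <<'E'
import cv2
t=cv2.imread("pics/top0.png"); s=cv2.imread("pics/side0.png")
def crop(im,x,y,w,h,k,n):
    c=cv2.resize(im[y:y+h,x:x+w],None,fx=k,fy=k,interpolation=cv2.INTER_CUBIC)
    for i in range(0,w,10): cv2.putText(c,str(x+i) if i%20==0 else "|",(i*k,8),0,.3,(0,255,255),1)
    for i in range(0,h,10): cv2.putText(c,str(y+i)+"-",(0,i*k+4),0,.3,(0,255,255),1)
    cv2.imwrite(f"pics/{n}.png",c)
crop(t,140,110,100,135,4,"t_case")
crop(t,300,140,110,75,7,"t_stack")
crop(s,230,130,130,85,6,"s_case")
crop(s,285,225,90,70,8,"s_stack")
crop(s,310,290,60,70,8,"s_load")
E
```

```text
(no output)
```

View pics/t_case.png

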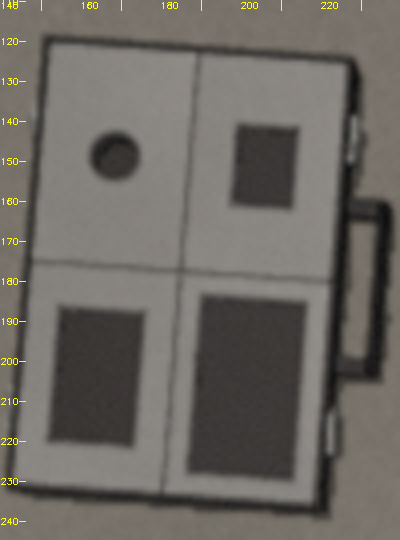

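View pics/t_stack.png

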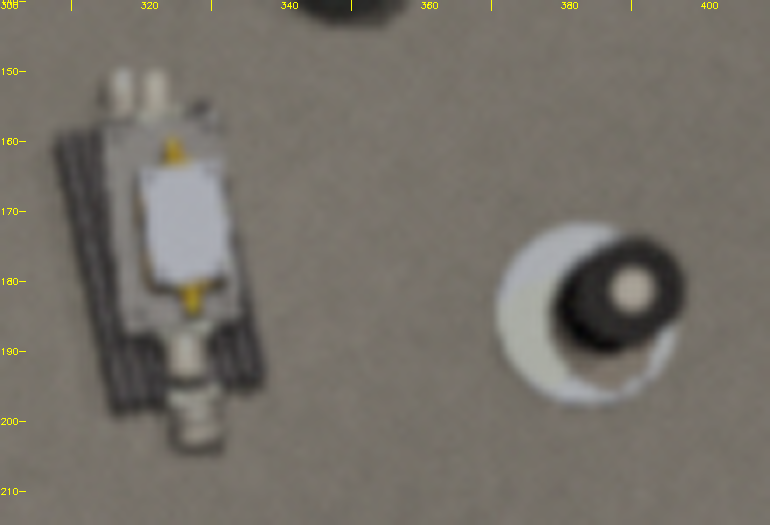

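View pics/s_case.png

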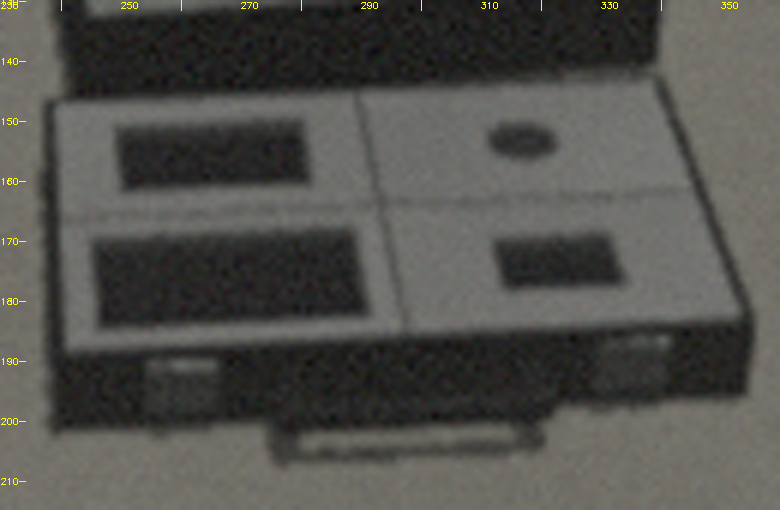

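View pics/s_stack.png

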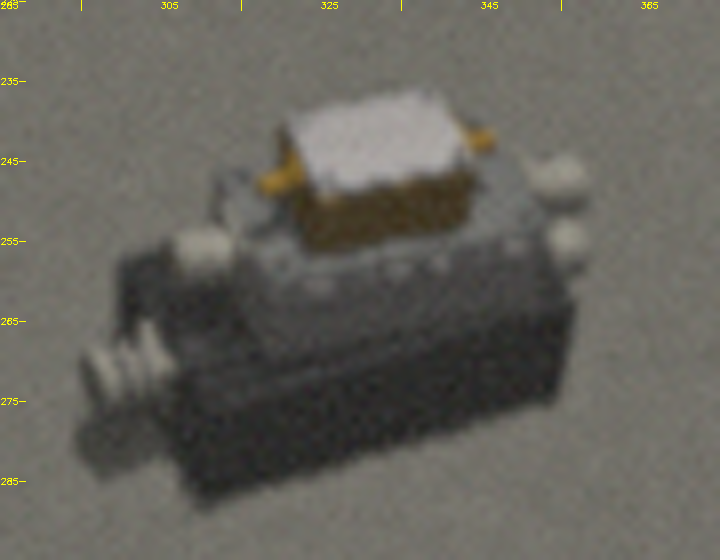

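View pics/s_load.png

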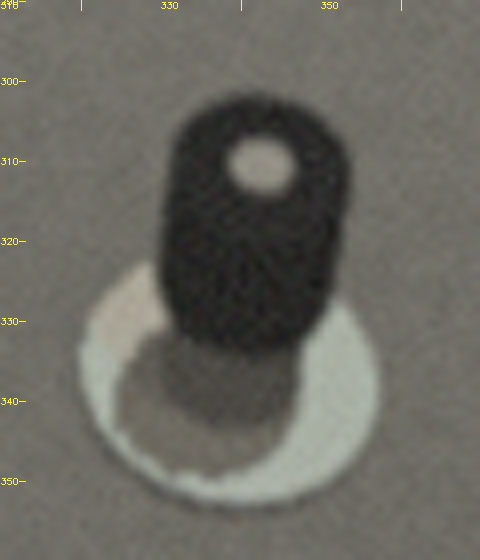

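```bash
cat > h.py <<'E'
import numpy as np
from scipy.optimize import least_squares
from workcell import bot, viewer
C={n:viewer.calibration(n) for n in("side","top")}
def proj(n,P):
    c=C[n];T=c["T"];p=(np.asarray(P)-T[:3,3])@T[:3,:3]
    return np.stack([c["fx"]*p[...,0]/p[...,2]+c["cx"],c["fy"]*p[...,1]/p[...,2]+c["cy"]],-1)
def uv(o,k,p): return np.array(o)+(np.array(p)+.5)/k-.5
def fit(obs,x0):  # obs: (cam, uv, local xyz); params x,y,z,yaw
    def pts(v):
        a=np.radians(v[3]);R=np.array([[np.cos(a),-np.sin(a),0],[np.sin(a),np.cos(a),0],[0,0,1]])
        return lambda l:R@np.array(l)+v[:3]
    def f(v):
        w=pts(v);return np.concatenate([proj(c,w(l))-u for c,u,l in obs])
    r=least_squares(f,x0,x_scale=[.01,.01,.01,1],loss="soft_l1")
    return r.x,f(r.x).reshape(-1,2)
E
cat > m.py <<'E'
from h import *
np.set_printoptions(precision=4,suppress=True)
tc=lambda p:uv((140,110),4,p); sc=lambda p:uv((230,130),6,p)
ts=lambda p:uv((300,140),7,p); ss=lambda p:uv((285,225),8,p); sl=lambda p:uv((310,290),8,p)
X,Y=.149,.1
loc=dict(c=(0,0),xp=(X,0),xm=(-X,0),yp=(0,Y),ym=(0,-Y),TL=(X,Y),TR=(X,-Y),BR=(-X,-Y),BL=(-X,Y),h=(X/2,Y/2))
T=dict(c=(181,270),xp=(200,52),xm=(162,495),yp=(33,260),ym=(333,282),TL=(45,40),TR=(350,62),BR=(318,508),BL=(10,487),h=(115,156))
S=dict(c=(382,202),xp=(695,190),xm=(65,218),yp=(358,92),ym=(405,333),BL=(52,102),TL=(660,80),TR=(745,318),BR=(65,350),h=(523,140))
o=[("top",tc(T[k]),(*loc[k],0)) for k in T]+[("side",sc(S[k]),(*loc[k],0)) for k in S]
v,r=fit(o,[.5,.25,.04,-5]);print("case top",v);print(r.T)
a=np.radians(v[3]);R=np.array([[np.cos(a),-np.sin(a)],[np.sin(a),np.cos(a)]])
for n,l in dict(round=(1,1),small=(1,-1),medium=(-1,1),large=(-1,-1)).items():print(n,v[:2]+R@np.array([l[0]*X/2,l[1]*Y/2]))
def box(x,y): return dict(TL=(x/2,y/2),TR=(x/2,-y/2),BR=(-x/2,-y/2),BL=(-x/2,y/2))
b=box(.044,.03)
o=[("top",ts(p),(*b[k],0)) for k,p in dict(TL=(140,166),TR=(222,160),BR=(230,278),BL=(150,285)).items()]
o+=[("side",ss(p),(*b[k],0)) for k,p in dict(BL=(290,130),TL=(440,95),TR=(470,178),BR=(325,195)).items()]
o+=[("side",ss(p),(*b[k],-.024)) for k,p in dict(TR=(468,232),BR=(307,252)).items()]
v,r=fit(o,[.4,-.05,.09,5]);print("preamp top",v);print(r.T)
b=box(.08,.046)
o=[("top",ts(p),(*b[k],0)) for k,p in dict(TL=(103,128),TR=(222,118),BR=(243,318),BL=(125,335)).items()]
o+=[("side",ss(p),(*b[k],0)) for k,p in dict(BL=(215,190),TR=(555,235),BR=(262,280)).items()]
v,r=fit(o,[.4,-.05,.07,5]);print("filter top",v);print(r.T)
b=box(.11,.06)
o=[("top",ts(p),(*b[k],0)) for k,p in dict(TL=(55,138),BR=(262,388),BL=(112,415)).items()]
o+=[("side",ss(p),(*b[k],0)) for k,p in dict(TR=(572,297),BR=(183,405)).items()]
o+=[("side",ss(p),(*b[k],-.038)) for k,p in dict(TR=(552,402),BR=(203,505)).items()]
v,r=fit(o,[.4,-.05,.04,5]);print("att top",v);print(r.T)
o=[("top",ts((632,290)),(0,0,0)),("side",sl((262,165)),(0,0,0))]
v,r=fit(o,[.4,-.2,.08,0]);print("load top",v);print(r.T)
v,r=fit([("top",ts((588,312)),(0,0,0)),("side",sl((229,412)),(0,0,0))],[.4,-.2,.0,0]);print("foot",v)
E
python3 m.py
```

```text
case top [ 0.5483  0.2576  0.0431 -4.864 ]
[[ 0.2494  0.0172  0.4211  0.3237 -0.8445  2.087  -0.822  -1.4243  1.2466
   0.617  -0.2306 -0.1234 -0.7261 -0.1014  0.3134  0.648  -1.1212 -0.7411
   0.1713 -0.226 ]
 [ 0.1073  0.3497 -1.1577 -0.0742 -0.2127  0.6716  0.5264 -1.7244 -1.8424
   0.0487  0.2834  0.0333 -0.0878 -0.0399 -0.4518  0.2775  0.0129 -0.5698
  -0.6109 -0.0403]]
round [0.6268 0.3011]
small [0.6183 0.2015]
medium [0.4783 0.3137]
large [0.4698 0.2141]
preamp top [ 0.5536 -0.1188  0.0914  3.0494]
[[ 0.1947 -0.1241 -0.0403 -0.0296 -1.0705 -0.0659  0.9265 -1.143   0.0214
   0.2723]
 [-0.1134  0.0083 -0.2176 -0.4762 -1.3243 -0.0656 -0.8331  0.3211  0.5807
   1.3788]]
filter top [ 0.5563 -0.1168  0.0673  5.0946]
[[-0.1151 -0.0046  0.2571 -0.0552 -0.7231 -0.4728  0.3689]
 [-0.3824 -0.6663  0.3981 -0.2975 -2.1923  0.1643  1.5418]]
att top [ 0.5466 -0.1143  0.0385 10.4549]
[[ 0.1345  0.2588  0.0308 -0.915   1.0586 -0.4259 -2.3377]
 [-0.4114 -0.9114 -0.5062  0.6014  0.2717 -0.6002 -0.2498]]
load top [ 0.5271 -0.2871  0.0858  0.    ]
[[ 0.0578 -0.217 ]
 [-0.3203  0.0223]]
foot [ 0.5281 -0.2899 -0.006   0.    ]
```

```bash
cat >> m.py <<'E'
print("----pockets")
D=dict(small=((.056,.042),[(239,124),(299,128),(293,210),(230,206)],[(612,235),(625,283),(505,289),(495,241)]),
medium=((.092,.058),[(60,305),(146,311),(134,447),(48,440)],[(304,121),(311,183),(122,190),(116,128)]),
large=((.122,.072),[(202,294),(307,301),(294,480),(186,471)],[(357,230),(369,313),(98,327),(95,240)]))
for n,(d,tp,sp) in D.items():
    b=[*box(*d).values()]  # TL,TR,BR,BL
    # side order: TL(x+y+)=right-back, TR=right-front, BR=left-front, BL=left-back
    sp=[sp[0],sp[1],sp[2],sp[3]]
    o=[("top",tc(p),(*l,0)) for p,l in zip(tp,b)]+[("side",sc(p),(*l,0)) for p,l in zip(sp,b)]
    v,r=fit(o,[.5,.25,.03,-5]);print(n,v,np.abs(r).max())
v,r=fit([("top",tc((115,156)),(0,0,0)),("side",sc((523,140)),(0,0,0))],[.6,.3,.03,0]);print("hole",v)
def atz(n,u,z):
    c=C[n];d=c["T"][:3,:3]@np.array([(u[0]-c["cx"])/c["fx"],(u[1]-c["cy"])/c["fy"],1]);t=c["T"][:3,3];return t+d*(z-t[2])/d[2]
print("hole z40",atz("top",tc((115,156)),.037),atz("side",sc((523,140)),.037))
print("load z84",atz("top",ts((630,291)),.084),atz("side",sl((262,165)),.084))
print("foot",atz("top",ts((588,312)),.004),atz("side",sl((229,412)),.004))
print("foot bottom edge side", atz("side",sl((229,503)),.004))
E
python3 m.py | sed -n '/----/,$p'
```

```text
----pockets
small [ 0.6193  0.2012  0.0409 -5.363 ] 0.7554062840096663
medium [ 0.478   0.3154  0.0406 -5.1399] 0.5066751145424746
large [ 0.4699  0.2142  0.0406 -5.12  ] 0.7994710178320474
hole [0.6275 0.303  0.0417 0.    ]
hole z40 [0.6281 0.3039 0.037 ] [0.6301 0.3102 0.037 ]
load z84 [ 0.5261 -0.2865  0.084 ] [ 0.5281 -0.2857  0.084 ]
foot [ 0.5276 -0.2878  0.004 ] [ 0.525  -0.2962  0.004 ]
foot bottom edge side [ 0.5182 -0.32    0.004 ]
```

Request:
arm_command:
  motion:
    - [1,[0,0,0],[0,0,1]]
    - [1,[0,0,0],[0,0,1]]
    - [1,[0,0,0],[0,0,1]]
    - [1,[0,0,0],[0,0,1]]
    - [1,[0,0,0],[0,0,1]]
    - [1,[0,0,0],[0,0,1]]
    - [1,[0,0,0],[0,0,1]]
    - [1,[0,0,0],[0,0,1]]
    - [1,[0,0,0],[0,0,1]]
    - [1,[0,0,0],[0,0,1]]
    - [1,[0,0,0],[0,0,1]]
    - [1,[0,0,0],[0,0,1]]

```text
time: 1.6
ee_pos: [0.1729, 0.522, 0.2308]
tcp_rot: [-180.0, 0.0, 89.5]
wrist_force: [-0.3, -0.8, 0.8]
opening: 0.085
```

Request:
arm_command:
  motion:
    - [1,[0,0,0],[0,0,1]]
    - [1,[0,0,0],[0,0,1]]
    - [1,[0,0,0],[0,0,1]]
    - [1,[0,0,0],[0,0,1]]
    - [1,[0,0,0],[0,0,1]]
    - [1,[0,0,0],[0,0,1]]
    - [1,[0,0,0],[0,0,1]]
    - [1,[0,0,0],[0,0,1]]
    - [1,[0,0,0],[0,0,1]]
    - [1,[0,0,0],[0,0,1]]
    - [1,[0,0,0],[0,0,1]]
    - [1,[0,0,0],[0,0,1]]

```text
time: 3.1
ee_pos: [0.3728, 0.3762, 0.2312]
tcp_rot: [-170.0, 4.6, 39.9]
wrist_force: [0.1, 0.4, 0.0]
opening: 0.0851
```

Request:
arm_command:
  motion:
    - [1,[0,0,0],[0,0,1]]
    - [1,[0,0,0],[0,0,1]]
    - [1,[0,0,0],[0,0,0.4]]
    - [1,[0,0,0],[0,0,0]]

```text
time: 3.6
ee_pos: [0.4094, 0.322, 0.2316]
tcp_rot: [-168.1, 7.2, 31.7]
wrist_force: [-0.3, -0.1, 0.2]
opening: 0.0855
```

```bash
python3 -c "
from h import *
np.set_printoptions(precision=3,suppress=True)
o=bot.get_obs();print(o)"
```

```text
{'time': 3.6, 'q': array([ 31.684,   7.662,  11.975, 101.522,  11.939, 180.   ]), 'qd': array([ 1.498, -0.373, -0.094, -0.233,  0.112, -0.061]), 'joint_efforts': array([ -1.46 , -53.464,  45.196,   1.477,   0.608,   0.001]), 'ee_pos': array([0.409, 0.322, 0.232]), 'tcp_rot': array([-168.061,    7.209,   31.684]), 'wrist_force': array([-0.336, -0.059,  0.23 ]), 'torque': array([-0.129, -0.202, -0.009]), 'opening': 0.0854624019560773}
```

```bash
cat >> h.py <<'E'
from scipy.spatial.transform import Rotation as Ro
def go(x,y,z,yaw,down_first=False):
    o=bot.get_obs();R=Ro.from_euler("xyz",o["tcp_rot"],degrees=True)
    G=Ro.from_euler("xyz",[180,0,yaw],degrees=True)
    rv=(R.inv()*G).as_rotvec(degrees=True)/6
    d=np.array([x,y,z])-o["ee_pos"]
    np.set_printoptions(precision=3,suppress=True)
    print("t",round(o["time"],2),"pos",o["ee_pos"],"rot",o["tcp_rot"],"F",o["wrist_force"],"op",round(o["opening"],4),"q6",o["q"][5])
    print("turn units",rv,"shift now-axes",R.inv().apply(d)/.06,"shift after turn",G.inv().apply(d)/.06)
E
python3 -c "
from h import *
go(.554,-.118,.231,31.7);go(.554,-.118,.231,183)"
```

```text
t 3.6 pos [0.409 0.322 0.232] rot [-168.061    7.209   31.684] F [-0.336 -0.059  0.23 ] op 0.0855 q6 180.000237583802
turn units [-1.987  1.197 -0.128] shift now-axes [-1.786  7.392 -1.322] shift after turn [-1.803  7.505  0.01 ]
t 3.6 pos [0.409 0.322 0.232] rot [-168.061    7.209   31.684] F [-0.336 -0.059  0.23 ] op 0.0855 q6 180.000237583802
turn units [ -2.256  -2.224 -25.182] shift now-axes [-1.786  7.392 -1.322] shift after turn [-2.022 -7.449  0.01 ]
```

Request:
arm_command:
  motion:
    - [1,[0,0,0],[0,0,-1]]
    - [1,[0,0,0],[0,0,-1]]
    - [1,[0,0,0],[0,0,-1]]
    - [1,[0,0,0],[0,0,-1]]
    - [1,[0,0,0],[0,0,-1]]
    - [1,[0,0,0],[0,0,-1]]
    - [1,[0,0,0],[0,0,-1]]
    - [1,[0,0,0],[0,0,-1]]
    - [1,[0,0,0],[0,0,-1]]
    - [1,[0,0,0],[0,0,-1]]
    - [1,[0,0,0],[0,0,-1]]
    - [1,[0,0,0],[0,0,-1]]

```text
time: 5.1
ee_pos: [0.4085, 0.3233, 0.2319]
tcp_rot: [-169.4, -9.1, 102.5]
wrist_force: [0.7, -1.0, -0.5]
opening: 0.0855
```

Request:
arm_command:
  motion:
    - [1,[0,0,0],[0,0,-1]]
    - [1,[0,0,0],[0,0,-1]]
    - [1,[0,0,0],[0,0,-1]]
    - [1,[0,0,0],[0,0,-1]]
    - [1,[0,0,0],[0,0,-1]]
    - [1,[0,0,0],[0,0,-1]]
    - [1,[0,0,0],[0,0,-1]]
    - [1,[0,0,0],[0,0,-1]]
    - [1,[0,0,0],[0,0,-1]]
    - [1,[0,0,0],[0,0,-1]]
    - [1,[0,0,0],[0,0,-1]]
    - [1,[0,0,0],[0,0,0]]

```text
time: 6.6
ee_pos: [0.4085, 0.3231, 0.2319]
tcp_rot: [175.9, -13.3, 169.5]
wrist_force: [0.8, 0.1, -0.3]
opening: 0.0855
```

```bash
python3 -c "
from h import *
go(.554,-.118,.231,183)"
```

```text
t 6.6 pos [0.409 0.323 0.232] rot [175.943 -13.312 169.517] F [ 0.772  0.079 -0.298] op 0.0855 q6 42.04124454805508
turn units [ 0.931 -2.129 -2.315] shift now-axes [-3.625 -6.711 -1.321] shift after turn [-2.036 -7.468  0.014]
```

Request:
arm_command:
  motion:
    - [1,[0,0,0],[0.31,-0.71,-0.77]]
    - [1,[0,0,0],[0.31,-0.71,-0.77]]
    - [1,[0,0,0],[0.31,-0.71,-0.77]]
    - [1,[-0.25,-0.93,0],[0,0,0]]
    - [1,[-0.25,-0.93,0],[0,0,0]]
    - [1,[-0.25,-0.93,0],[0,0,0]]
    - [1,[-0.25,-0.93,0],[0,0,0]]
    - [1,[-0.25,-0.93,0],[0,0,0]]
    - [1,[-0.25,-0.93,0],[0,0,0]]
    - [1,[-0.25,-0.93,0],[0,0,0]]
    - [1,[-0.25,-0.93,0],[0,0,0]]

```text
time: 7.98
ee_pos: [0.5521, -0.1187, 0.232]
tcp_rot: [180.0, 0.0, -177.2]
wrist_force: [1.8, -0.3, 0.4]
opening: 0.0856
```

```bash
python3 -c "
from h import *
import cv2
go(.554,-.1185,.082,183)
for n in('side','top'): cv2.imwrite(f'pics/{n}1.png',viewer.camera(n))
s=cv2.imread('pics/side1.png');cv2.imwrite('pics/s1.png',cv2.resize(s[180:320,260:400],None,fx=4,fy=4,interpolation=2))"
```

```text
t 7.97 pos [ 0.552 -0.119  0.232] rot [ 179.999    0.042 -177.201] F [ 1.762 -0.285  0.401] op 0.0856 q6 -14.942585359750039
turn units [ 0.     0.007 -0.034] shift now-axes [-0.031  0.002  2.5  ] shift after turn [-0.032  0.002  2.5  ]
```

View pics/s1.png

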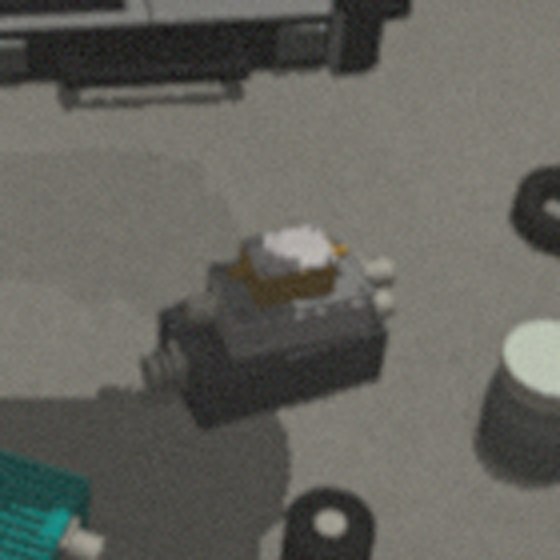

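Request:
arm_command:
  motion:
    - [1,[-0.03,0,0.7],[0,0,0]]
    - [1,[0,0,0.7],[0,0,0]]
    - [1,[0,0,0.6],[0,0,0]]
    - [1,[0,0,0.35],[0,0,0]]
    - [1,[0,0,0.2],[0,0,0]]
    - [1,[0,0,0],[0,0,0]]
  newtons: 25

```text
time: 8.82
ee_pos: [0.5532, -0.1167, 0.0786]
tcp_rot: [180.0, -0.0, -177.1]
wrist_force: [0.3, -0.7, 0.6]
opening: 0.0855
```

Request:
arm_command:
  motion:
    - [0.5,[0,0,0],[0,0,0]]
    - [0.4,[0,0,0],[0,0,0]]
    - [0.3,[0,0,0],[0,0,0]]
    - [0.2,[0,0,0],[0,0,0]]
    - [0.2,[0,0,0],[0,0,0]]
    - [0.2,[0,0,0],[0,0,0]]
    - [0.2,[0,0,0],[0,0,0]]
    - [0.2,[0,0,0],[0,0,0]]

```text
time: 9.82
ee_pos: [0.5538, -0.1175, 0.0796]
tcp_rot: [-180.0, 0.1, -177.1]
wrist_force: [-0.3, 0.3, 5.5]
opening: 0.0291
```

```bash
python3 -c "
from h import *
import cv2
go(.554,-.1185,.082,183)
s=viewer.camera('side');cv2.imwrite('pics/s2.png',cv2.resize(s[140:320,240:400],None,fx=4,fy=4,interpolation=2)[:600])"
```

```text
t 9.82 pos [ 0.554 -0.117  0.08 ] rot [-179.983    0.075 -177.105] F [-0.259  0.328  5.519] op 0.0291 q6 -14.874572662207871
turn units [-0.003  0.013 -0.017] shift now-axes [-0.003 -0.017 -0.04 ] shift after turn [-0.003 -0.017 -0.04 ]
```

View pics/s2.png

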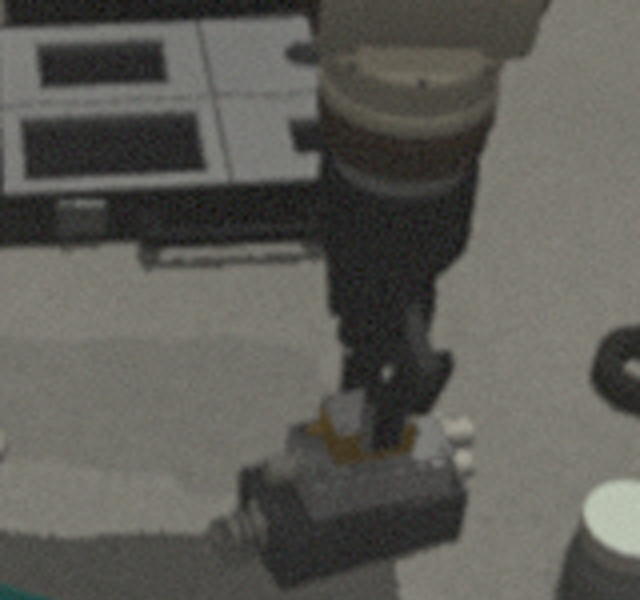

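Request:
arm_command:
  motion:
    - [0.2,[0,0,-0.1],[0,0,0]]
    - [0.2,[0,0,-0.3],[0,0,0]]
    - [0.2,[0,0,-0.5],[0,0,0]]
    - [0.2,[0,0,-0.5],[0,0,0]]
    - [0.2,[0,0,-0.4],[0,0,0]]
    - [0.2,[0,0,0],[0,0,0]]

```text
time: 10.62
ee_pos: [0.5543, -0.1176, 0.1895]
tcp_rot: [-179.9, 0.2, -177.1]
wrist_force: [0.1, 0.0, -0.8]
opening: 0.0296
```

```bash
python3 -c "
from h import *
import cv2
go(.6193,.2012,.18,175)
t=viewer.camera('top');cv2.imwrite('pics/t3.png',cv2.resize(t[130:220,290:380],None,fx=6,fy=6,interpolation=2))
s=viewer.camera('side');cv2.imwrite('pics/s3.png',cv2.resize(s[170:290,280:380],None,fx=5,fy=5,interpolation=2))
p=bot.get_obs()['ee_pos']
print((proj('side',p)-[280,170])*5, (proj('side',p+[.0,-.015,0])-[280,170])*5)
"
```

```text
t 10.62 pos [ 0.554 -0.118  0.19 ] rot [-179.942    0.224 -177.101] F [ 0.104  0.036 -0.799] op 0.0296 q6 -14.87768972524627
turn units [-0.007  0.038  1.317] shift now-axes [-1.35   5.252  0.159] shift after turn [-0.616  5.388  0.159]
[278.292 185.567] [288.801 209.708]
```

View pics/s3.png

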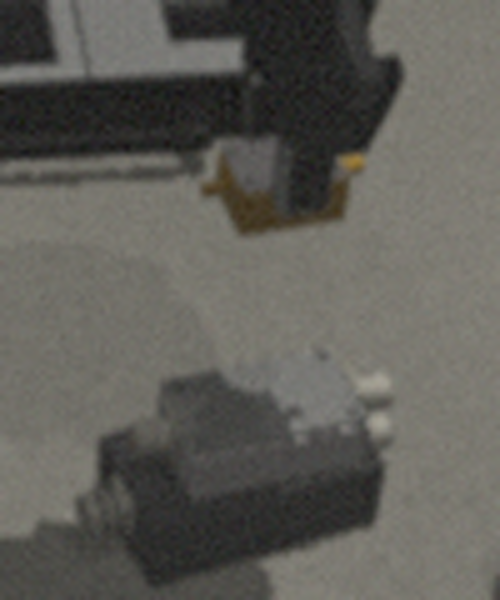

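View pics/t3.png

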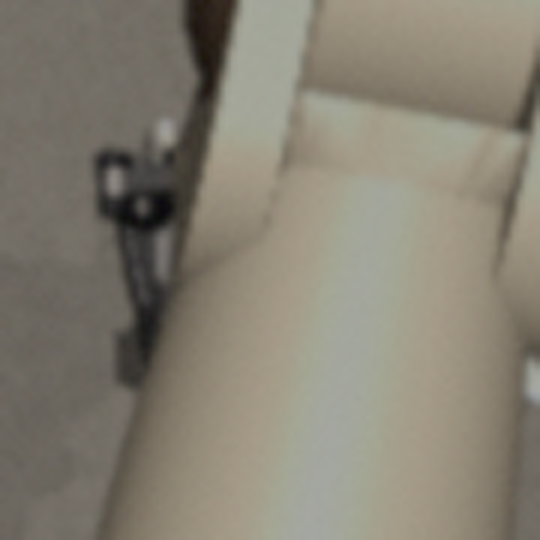

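Request:
arm_command:
  motion:
    - [0.2,[0,0,0],[0,0.04,0.66]]
    - [0.2,[0,0,0],[0,0,0.66]]
    - [0.2,[-0.06,0.45,0],[0,0,0]]
    - [0.2,[-0.06,0.6,0],[0,0,0]]
    - [0.2,[-0.06,0.7,0],[0,0,0]]
    - [0.2,[-0.08,0.7,0],[0,0,0]]
    - [0.2,[-0.08,0.7,0],[0,0,0]]
    - [0.2,[-0.08,0.7,0],[0,0,0]]
    - [0.2,[-0.08,0.7,0],[0,0,0]]
    - [0.2,[-0.08,0.5,0],[0,0,0]]
    - [0.2,[-0.04,0.34,0],[0,0,0]]
    - [0.2,[0,0,0],[0,0,0]]

```text
time: 12.22
ee_pos: [0.6185, 0.2024, 0.1853]
tcp_rot: [-179.9, -0.3, 175.1]
wrist_force: [0.0, -0.2, -1.4]
opening: 0.0293
```

```bash
python3 -c "
from h import *
go(.619,.2013,.044,175)"
```

```text
t 12.22 pos [0.619 0.202 0.185] rot [-179.936   -0.332  175.057] F [ 0.024 -0.16  -1.353] op 0.0293 q6 23.031167909968556
turn units [-0.011 -0.055  0.01 ] shift now-axes [-0.023 -0.015  2.354] shift after turn [-0.01  -0.018  2.354]
```

Request:
arm_command:
  motion:
    - [0.2,[-0.02,0,0.4],[0,-0.05,0]]
    - [0.2,[0,0,0.5],[0,0,0]]
    - [0.2,[0,0,0.5],[0,0,0]]
    - [0.2,[0,0,0.4],[0,0,0]]
    - [0.2,[0,0,0],[0,0,0]]
    - [0.2,[0,0,0],[0,0,0]]

```text
time: 12.98
ee_pos: [0.6203, 0.2008, 0.0797]
tcp_rot: [-180.0, 0.1, 174.9]
wrist_force: [-0.9, 0.7, -0.0]
opening: 0.0294
```

```bash
python3 -c "
from h import *
import cv2
go(.619,.2013,.042,175)
s=viewer.camera('side');cv2.imwrite('pics/s4.png',cv2.resize(s[110:210,280:380],None,fx=6,fy=6,interpolation=2))"
```

```text
t 12.97 pos [0.62  0.201 0.08 ] rot [-179.995    0.121  174.941] F [-0.879  0.749 -0.026] op 0.0294 q6 23.023555744337706
turn units [-0.001  0.02  -0.01 ] shift now-axes [0.023 0.006 0.629] shift after turn [0.022 0.006 0.629]
```

View pics/s4.png

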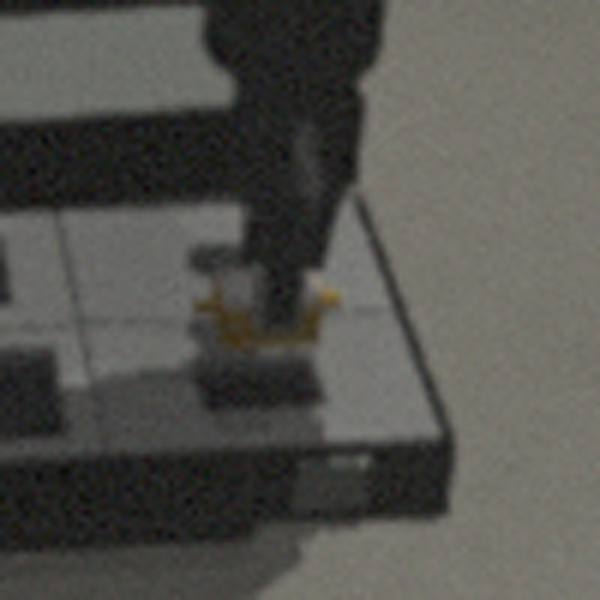

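Request:
arm_command:
  motion:
    - [0.2,[0.02,0,0.2],[0,0,0]]
    - [0.2,[0,0,0.2],[0,0,0]]
    - [0.2,[0,0,0.12],[0,0,0]]
    - [0.2,[0,0,0.04],[0,0,0]]
    - [0.2,[0,0,0],[0,0,0]]

```text
time: 13.65
ee_pos: [0.6187, 0.2015, 0.0448]
tcp_rot: [-180.0, 0.1, 175.0]
wrist_force: [0.3, -0.5, -0.6]
opening: 0.0296
```

Request:
arm_command:
  motion:
    - [0.2,[0,0,0.03],[0,0,0]]
    - [0.2,[0,0,0.02],[0,0,0]]
    - [0.2,[0,0,0],[0,0,0]]

```text
time: 14.02
ee_pos: [0.6188, 0.2015, 0.0419]
tcp_rot: [-180.0, 0.1, 175.0]
wrist_force: [0.1, -0.2, -0.6]
opening: 0.0298
```

Request:
arm_command:
  motion:
    - [0.2,[0,0,0.01],[0,0,0]]
    - [0.2,[0,0,0.005],[0,0,0]]
    - [0.2,[0,0,0],[0,0,0]]

```text
time: 14.4
ee_pos: [0.6189, 0.2015, 0.0416]
tcp_rot: [-180.0, 0.1, 175.0]
wrist_force: [-2.2, -0.9, 5.9]
opening: 0.0294
```

```bash
python3 -c "
from h import *
import cv2
go(.619,.2013,.042,175)
s=viewer.camera('side');cv2.imwrite('pics/s5.png',cv2.resize(s[120:210,290:380],None,fx=6,fy=6,interpolation=2))"
```

```text
t 14.4 pos [0.619 0.201 0.042] rot [-179.99     0.095  174.98 ] F [-2.196 -0.918  5.925] op 0.0294 q6 23.073968882828638
turn units [-0.002  0.016 -0.003] shift now-axes [-0.002 -0.003 -0.006] shift after turn [-0.002 -0.003 -0.006]
```

View pics/s5.png

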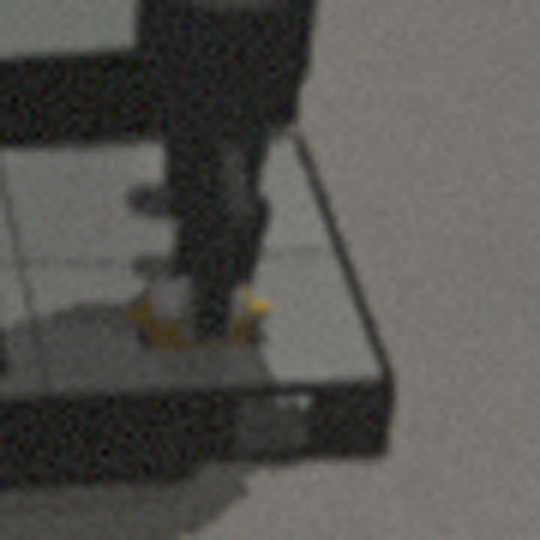

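Contact came at TCP z = 0.0416 m, which is where the pocket floor should stop it. Releasing now.

Request:
arm_command:
  motion:
    - [0.4,[0,0,0],[0,0,0]]
    - [0.5,[0,0,0],[0,0,0]]
    - [0.7,[0,0,0],[0,0,0]]
    - [0.7,[0,0,0],[0,0,0]]
    - [0.7,[0,0,-0.2],[0,0,0]]
    - [0.8,[0,0,-0.5],[0,0,0]]
    - [1,[0,0,-0.8],[0,0,0]]
    - [1,[0,0,-0.8],[0,0,0]]
    - [1,[0,0,0],[0,0,0]]

```text
time: 15.58
ee_pos: [0.6202, 0.2021, 0.1848]
tcp_rot: [179.8, 0.5, 175.0]
wrist_force: [-0.4, 0.9, 0.1]
opening: 0.086
```

```bash
python3 -c "
from h import *
import cv2
go(.5563,-.117,.18,185)"
```

```text
t 15.57 pos [0.62  0.202 0.185] rot [179.839   0.49  174.98 ] F [-0.428  0.857  0.059] op 0.086 q6 23.084074525329893
turn units [ 0.02   0.084 -1.67 ] shift now-axes [ 0.597 -5.391  0.06 ] shift after turn [ 1.525 -5.205  0.08 ]
```

```bash
python3 -c "
from h import *
import cv2
t=viewer.camera('top');s=viewer.camera('side')
cv2.imwrite('pics/t6.png',cv2.resize(t[140:215,300:375],None,fx=8,fy=8,interpolation=2))
cv2.imwrite('pics/s6.png',cv2.resize(s[225:295,285:375],None,fx=8,fy=8,interpolation=2))
cv2.imwrite('pics/s6b.png',cv2.resize(s[130:215,230:360],None,fx=6,fy=6,interpolation=2))"
```

```text
(no output)
```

View pics/t6.png

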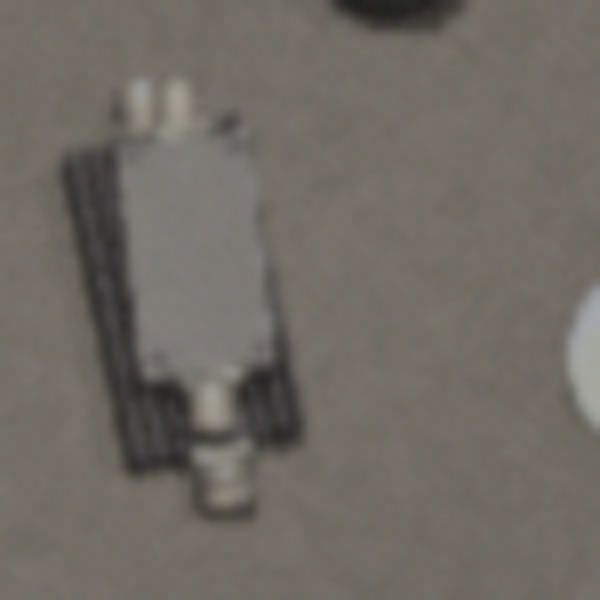

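View pics/s6.png

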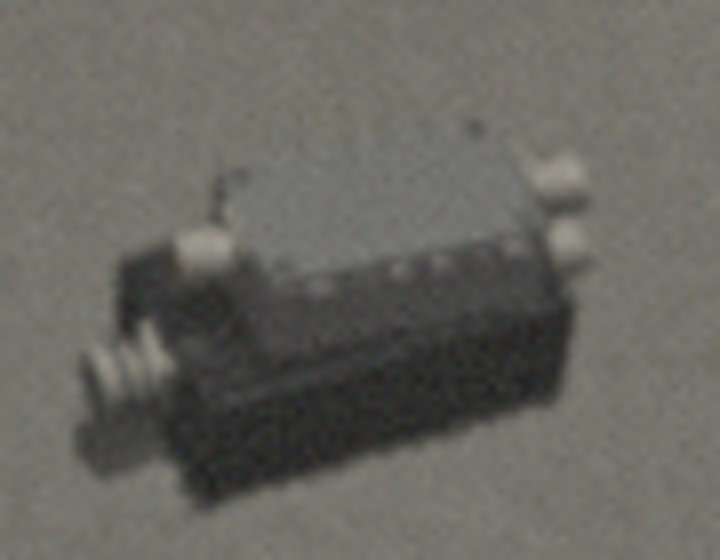

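View pics/s6b.png

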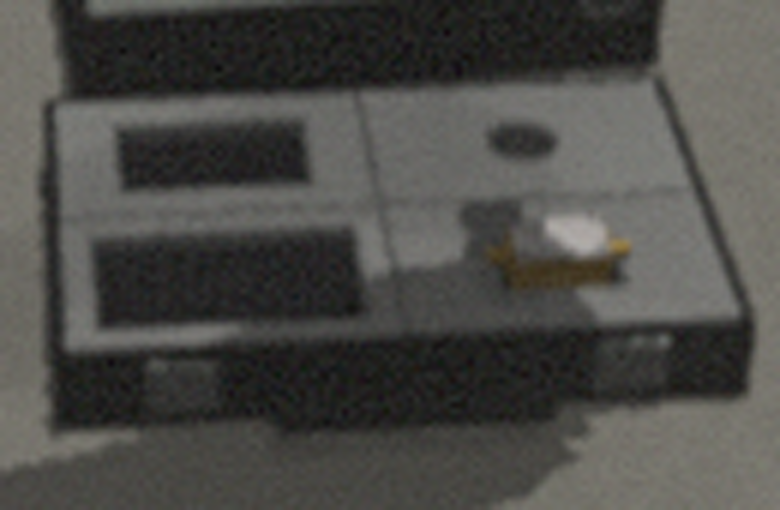

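```bash
cat > m2.py <<'E'
from h import *
np.set_printoptions(precision=4,suppress=True)
ts=lambda p:uv((300,140),8,p);ss=lambda p:uv((285,225),8,p)
def box(x,y): return dict(TL=(x/2,y/2),TR=(x/2,-y/2),BR=(-x/2,-y/2),BL=(-x/2,y/2))
b=box(.08,.046)
o=[("top",ts(p),(*b[k],0)) for k,p in dict(TL=(119,142),TR=(252,132),BR=(273,363),BL=(141,379)).items()]
o+=[("side",ss(p),(*b[k],0)) for k,p in dict(TR=(552,240),BR=(265,270),BL=(213,180),TL=(480,125)).items()]
v,r=fit(o,[.4,-.05,.07,5]);print("filter top",v);print(r.T)
b=box(.11,.06)
o=[("top",ts(p),(*b[k],0)) for k,p in dict(TL=(65,157),BR=(298,442),BL=(132,472)).items()]
o+=[("side",ss(p),(*b[k],0)) for k,p in dict(TR=(572,297),BR=(183,405)).items()]
o+=[("side",ss(p),(*b[k],-.038)) for k,p in dict(TR=(552,402),BR=(203,505)).items()]
v,r=fit(o,[.4,-.05,.04,5]);print("att top",v);print(r.T)
E
python3 m2.py
```

```text
filter top [ 0.5567 -0.1162  0.0658  4.6495]
[[-0.4427  0.039   0.44   -0.2259 -0.1023 -0.0604 -0.3559  0.9671]
 [ 0.0263 -0.3025  0.4502  0.0484 -0.0865  2.9539 -0.789  -0.2105]]
att top [ 0.5467 -0.1147  0.039  10.4072]
[[ 0.0771  0.629  -0.2881 -0.7715  1.1547 -0.2873 -2.2446]
 [-0.398  -0.7731 -0.2774  0.6127  0.2624 -0.5808 -0.2509]]
```

Request:
arm_command:
  motion:
    - [1,[0,0,0],[0.02,0.08,-0.82]]
    - [1,[0,0,0],[0,0,-0.82]]
    - [1,[0.2,-0.8,0],[0,0,0]]
    - [1,[0.22,-0.85,0],[0,0,0]]
    - [1,[0.25,-0.85,0],[0,0,0]]
    - [1,[0.25,-0.85,0],[0,0,0]]
    - [1,[0.25,-0.8,0],[0,0,0]]
    - [1,[0.2,-0.7,0],[0,0,0]]
    - [1,[0.1,-0.35,0],[0,0,0]]
    - [1,[0,0,0],[0,0,0]]

```text
time: 16.92
ee_pos: [0.5561, -0.118, 0.1789]
tcp_rot: [-179.9, -0.6, -175.3]
wrist_force: [0.4, 0.3, -1.1]
opening: 0.0854
```

```bash
python3 -c "
from h import *
go(.5565,-.1165,.049,184.8)"
```

```text
t 16.93 pos [ 0.556 -0.118  0.179] rot [-179.942   -0.554 -175.32 ] F [ 0.358  0.253 -1.082] op 0.0854 q6 -16.551123228545926
turn units [-0.01  -0.092 -0.02 ] shift now-axes [-0.03   0.026  2.165] shift after turn [-0.009  0.024  2.165]
```

Request:
arm_command:
  motion:
    - [1,[-0.01,0.02,0.6],[-0.01,-0.09,0]]
    - [1,[0,0,0.6],[0,0,0]]
    - [1,[0,0,0.5],[0,0,0]]
    - [1,[0,0,0.3],[0,0,0]]
    - [1,[0,0,0.15],[0,0,0]]
    - [1,[0,0,0],[0,0,0]]
    - [0.8,[0,0,0],[0,0,0]]
    - [0.65,[0,0,0],[0,0,0]]
    - [0.5,[0,0,0],[0,0,0]]
    - [0.4,[0,0,0],[0,0,0]]
    - [0.4,[0,0,0],[0,0,0]]
    - [0.4,[0,0,0],[0,0,0]]
  newtons: 40

```text
time: 18.42
ee_pos: [0.5579, -0.1158, 0.0521]
tcp_rot: [-179.9, 0.2, -175.2]
wrist_force: [0.4, -0.8, 5.4]
opening: 0.0451
```

```bash
python3 -c "
from h import *
go(.5565,-.1165,.049,184.8)"
```

```text
t 18.43 pos [ 0.558 -0.116  0.052] rot [-179.942    0.191 -175.18 ] F [ 0.405 -0.839  5.396] op 0.0451 q6 -16.54376563265409
turn units [-0.01   0.032  0.003] shift now-axes [ 0.024 -0.01   0.052] shift after turn [ 0.024 -0.01   0.052]
```

Request:
arm_command:
  motion:
    - [0.4,[0,0,-0.05],[0,0,0]]
    - [0.4,[0,0,-0.2],[0,0,0]]
    - [0.4,[0,0,-0.5],[0,0,0]]
    - [0.4,[0,0,-0.6],[0,0,0]]
    - [0.4,[0,0,-0.6],[0,0,0]]
    - [0.4,[0,0,-0.3],[0,0,0]]
    - [0.4,[0,0,0],[0,0,0]]

```text
time: 19.3
ee_pos: [0.5576, -0.1157, 0.1871]
tcp_rot: [-179.9, 0.2, -175.2]
wrist_force: [-0.7, -0.0, -2.9]
opening: 0.0449
```

```bash
python3 -c "
from h import *
import cv2
go(.4783,.3148,.19,174.9)
s=viewer.camera('side');cv2.imwrite('pics/s7.png',cv2.resize(s[160:300,270:380],None,fx=4,fy=4,interpolation=2))
cv2.imwrite('pics/t7.png',cv2.resize(viewer.camera('top')[130:230,280:380],None,fx=5,fy=5,interpolation=2))
"
```

```text
t 19.3 pos [ 0.558 -0.116  0.187] rot [-179.943    0.203 -175.182] F [-0.655 -0.014 -2.943] op 0.0449 q6 -16.543005866423588
turn units [-0.007  0.035  1.653] shift now-axes [ 0.715  7.261 -0.058] shift after turn [ 1.955  7.029 -0.048]
```

View pics/s7.png

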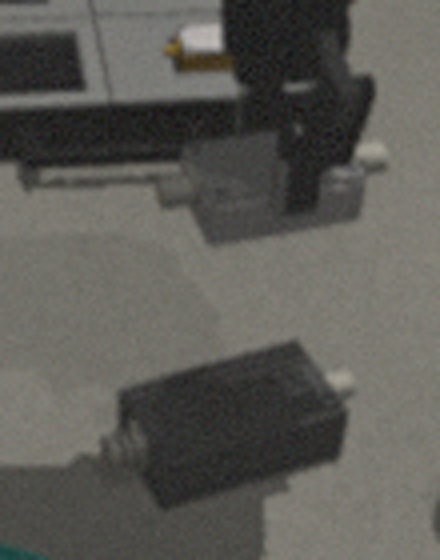

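```bash
python3 -c "
from h import *
p=bot.get_obs()['ee_pos'];a=np.radians(4.8)
for x in(-.04,0,.04): print((proj('side',p+[x*np.cos(a)+.023*np.sin(a),x*np.sin(a)-.023*np.cos(a),-.014])-[270,160])*4)
a=np.radians(10.4)
for x,y,z in((-.055,-.03,0),(.055,-.03,0),(-.055,-.03,.038),(.055,-.03,.038),(-.055,.03,.038),(.055,.03,.038)):
  print((proj('side',np.array([.5467+x*np.cos(a)-y*np.sin(a),-.1147+x*np.sin(a)+y*np.cos(a),z]))-[270,160])*4)
"
```

```text
[204.44811249 252.63357177]
[282.06916153 239.21639832]
[358.19526698 226.05763309]
[150.6118578  510.95115577]
[332.82857054 458.14865376]
[154.20224622 463.07183632]
[340.87937183 410.48767834]
[110.64141528 385.82573277]
[290.67955907 337.87570293]
```

Request:
arm_command:
  motion:
    - [0.4,[0,0,0],[0,0.03,0.83]]
    - [0.4,[0,0,0],[0,0,0.82]]
    - [0.4,[0.12,0.45,0],[0,0,0]]
    - [0.4,[0.17,0.6,0],[0,0,0]]
    - [0.4,[0.2,0.7,0],[0,0,0]]
    - [0.4,[0.23,0.82,0],[0,0,0]]
    - [0.4,[0.23,0.82,0],[0,0,0]]
    - [0.4,[0.23,0.82,0],[0,0,0]]
    - [0.4,[0.23,0.82,0],[0,0,0]]
    - [0.4,[0.23,0.8,0],[0,0,0]]
    - [0.4,[0.2,0.7,0],[0,0,0]]
    - [0.4,[0.1,0.5,0],[0,0,0]]

```text
time: 20.9
ee_pos: [0.4773, 0.3163, 0.184]
tcp_rot: [-179.9, -0.2, 175.0]
wrist_force: [-0.2, 0.0, -3.0]
opening: 0.0453
```

Request:
arm_command:
  motion:
    - [0.4,[0,0,0],[0,0,0]]
    - [0.4,[0,0,0.3],[0,0,0]]
    - [0.4,[0,0,0.5],[0,0,0]]
    - [0.4,[0,0,0.5],[0,0,0]]
    - [0.4,[0,0,0.3],[0,0,0]]
    - [0.4,[0,0,0],[0,0,0]]

```text
time: 21.65
ee_pos: [0.4777, 0.3136, 0.0882]
tcp_rot: [-179.9, -0.2, 174.9]
wrist_force: [0.3, -0.0, -2.6]
opening: 0.0448
```

```bash
python3 -c "
from h import *
import cv2
go(.4783,.3148,.044,174.9)
s=viewer.camera('side');cv2.imwrite('pics/s8.png',cv2.resize(s[90:210,220:370],None,fx=5,fy=5,interpolation=2))
cv2.imwrite('pics/t8.png',cv2.resize(viewer.camera('top')[110:245,130:240],None,fx=4,fy=4,interpolation=2))
"
```

```text
t 21.65 pos [0.478 0.314 0.088] rot [-179.854   -0.204  174.868] F [ 0.285 -0.013 -2.568] op 0.0448 q6 38.407855544328015
turn units [-0.024 -0.034 -0.005] shift now-axes [-0.011  0.023  0.737] shift after turn [-0.008  0.021  0.737]
```

View pics/s8.png

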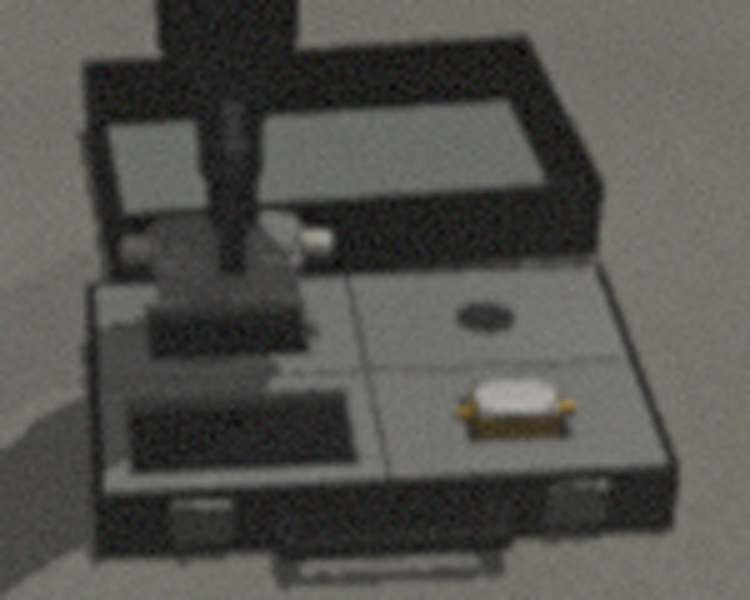

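View pics/t8.png

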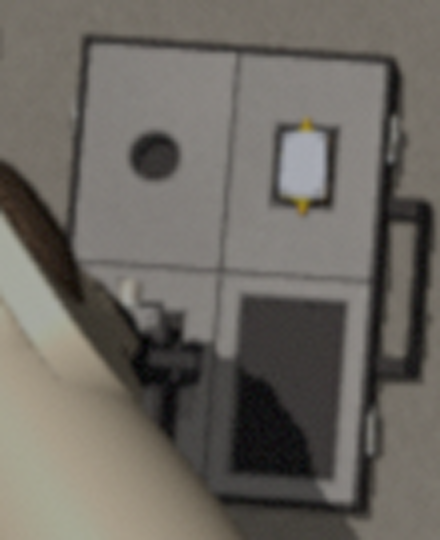

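Request:
arm_command:
  motion:
    - [0.4,[0,0.02,0.2],[0,0,0]]
    - [0.4,[0,0,0.25],[0,0,0]]
    - [0.4,[0,0,0.15],[0,0,0]]
    - [0.4,[0,0,0.08],[0,0,0]]
    - [0.4,[0,0,0.03],[0,0,0]]
    - [0.4,[0,0,0],[0,0,0]]

```text
time: 22.5
ee_pos: [0.4786, 0.3161, 0.0477]
tcp_rot: [-180.0, -0.1, 174.9]
wrist_force: [-0.7, -0.3, -2.5]
opening: 0.0453
```

Request:
arm_command:
  motion:
    - [0.4,[0,0,0.02],[0,0,0]]
    - [0.4,[0,0,0],[0,0,0]]

```text
time: 22.75
ee_pos: [0.4785, 0.316, 0.0464]
tcp_rot: [-180.0, -0.1, 174.9]
wrist_force: [0.1, 0.0, -2.3]
opening: 0.0447
```

Request:
arm_command:
  motion:
    - [0.4,[0,0,0.02],[0,0,0]]
    - [0.4,[0,0,0.015],[0,0,0]]
    - [0.4,[0,0,0],[0,0,0]]

```text
time: 23.12
ee_pos: [0.4785, 0.316, 0.0443]
tcp_rot: [-180.0, -0.1, 174.9]
wrist_force: [0.7, 0.5, -1.5]
opening: 0.0452
```

Request:
arm_command:
  motion:
    - [0.4,[0,0,0.015],[0,0,0]]
    - [0.4,[0,0,0],[0,0,0]]

```text
time: 23.38
ee_pos: [0.4785, 0.316, 0.0441]
tcp_rot: [-180.0, -0.0, 174.9]
wrist_force: [-2.7, -2.1, 4.5]
opening: 0.0451
```

Request:
arm_command:
  motion:
    - [0.6,[0,0,0],[0,0,0]]
    - [0.7,[0,0,0],[0,0,0]]
    - [0.75,[0,0,0],[0,0,0]]
    - [0.75,[0,0,0],[0,0,0]]
    - [0.75,[0,0,-0.2],[0,0,0]]
    - [0.8,[0,0,-0.5],[0,0,0]]
    - [1,[0,0,-0.8],[0,0,0]]
    - [1,[0,0,-0.8],[0,0,0]]
    - [1,[0,0,0],[0,0,0]]

```text
time: 24.5
ee_pos: [0.4801, 0.317, 0.1865]
tcp_rot: [179.8, 0.3, 174.9]
wrist_force: [-0.1, -0.4, -0.6]
opening: 0.0855
```

```bash
python3 -c "
from h import *
import cv2
go(.5467,-.115,.19,190.4)
t=viewer.camera('top');s=viewer.camera('side')
cv2.imwrite('pics/t9.png',cv2.resize(t[140:215,300:375],None,fx=8,fy=8,interpolation=2))
cv2.imwrite('pics/s9.png',cv2.resize(s[225:295,285:375],None,fx=8,fy=8,interpolation=2))
cv2.imwrite('pics/s9b.png',cv2.resize(s[130:215,230:360],None,fx=6,fy=6,interpolation=2))"
```

```text
t 24.5 pos [0.48  0.317 0.187] rot [179.768   0.272 174.919] F [-0.09 -0.36 -0.59] op 0.0855 q6 38.50925267325147
turn units [ 0.032  0.05  -2.58 ] shift now-axes [-1.744 -7.072 -0.078] shift after turn [ 0.207 -7.281 -0.058]
```

View pics/t9.png

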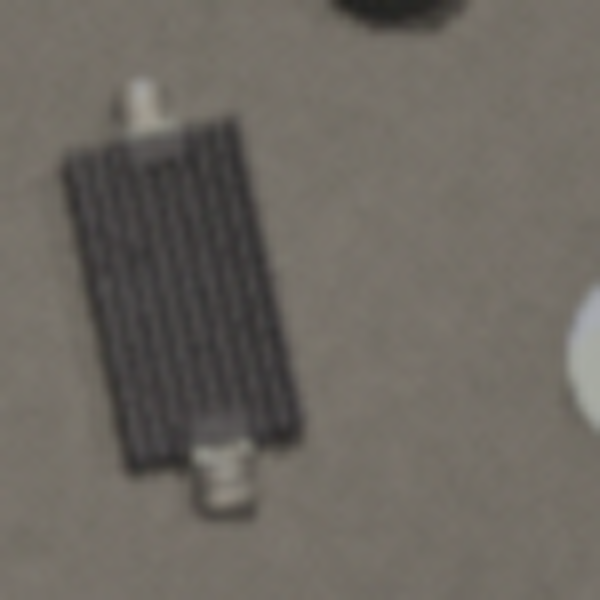

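View pics/s9.png

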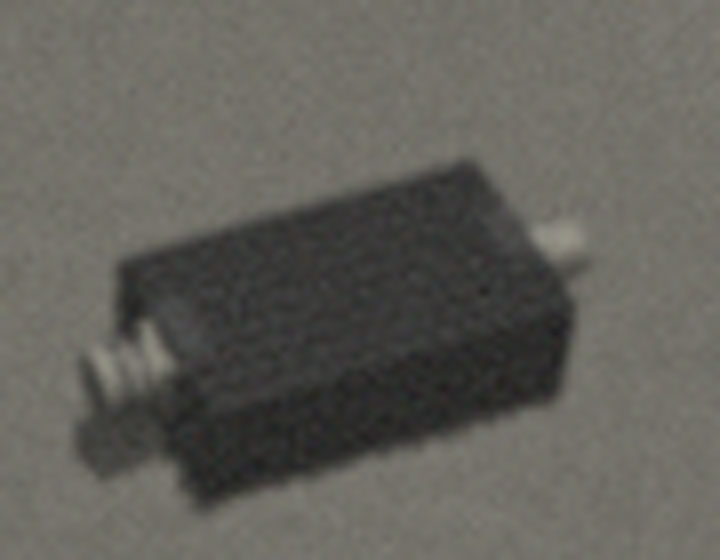

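View pics/s9b.png

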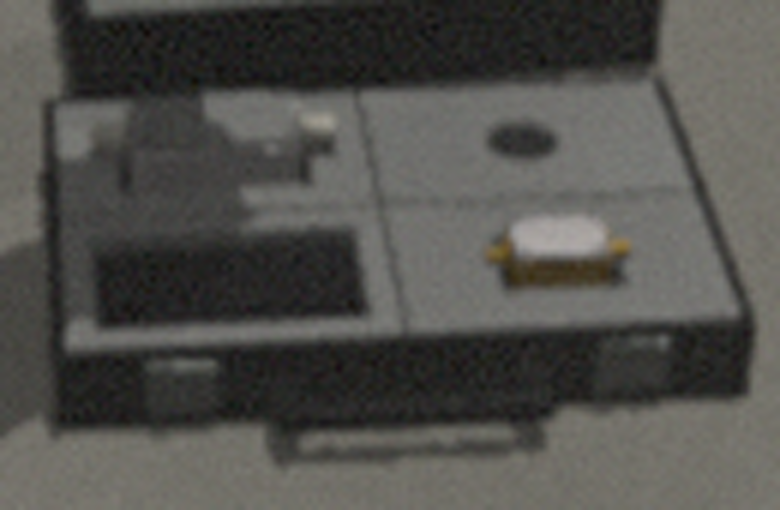

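```bash
cat >> m2.py <<'E'
o=[("top",ts(p),(*b[k],0)) for k,p in dict(TL=(65,155),TR=(237,120),BR=(298,440),BL=(130,472)).items()]
o+=[("side",ss(p),(*b[k],0)) for k,p in dict(BL=(118,262),TL=(472,162),TR=(572,305),BR=(182,408)).items()]
v,r=fit(o,[.4,-.05,.04,5]);print("att top",v);print(r.T)
v,r=fit(o[:4],[.4,-.05,.038,5]);print("att top only",v)
E
python3 m2.py | tail -5
```

```text
[-0.398  -0.7731 -0.2774  0.6127  0.2624 -0.5808 -0.2509]]
att top [ 0.5473 -0.1146  0.037   9.7932]
[[ 0.1413  0.2298  0.2716 -0.4112 -1.3921 -0.4694 -0.6685  1.2157]
 [-0.3794  0.0389 -0.494  -0.4861 -0.8221  0.0431  0.4015  0.2906]]
att top only [ 0.5457 -0.1139  0.0419 10.1675]
```

Request:
arm_command:
  motion:
    - [1,[0,0,0],[0.03,0.05,-0.84]]
    - [1,[0,0,0],[0,0,-0.84]]
    - [1,[0,0,0],[0,0,-0.84]]
    - [1,[0.02,-0.8,0],[0,0,0]]
    - [1,[0.02,-0.9,0],[0,0,0]]
    - [1,[0.02,-0.95,0],[0,0,0]]
    - [1,[0.02,-0.95,0],[0,0,0]]
    - [1,[0.02,-0.95,0],[0,0,0]]
    - [1,[0.03,-0.95,0],[0,0,0]]
    - [1,[0.02,-0.9,0],[0,0,0]]
    - [1,[0.01,-0.6,0],[0,0,0]]
    - [1,[0,-0.27,0],[0,0,0]]

```text
time: 26.1
ee_pos: [0.5447, -0.1168, 0.1808]
tcp_rot: [-179.9, -0.5, -170.1]
wrist_force: [-0.1, -0.2, -0.4]
opening: 0.0856
```

Request:
arm_command:
  motion:
    - [1,[0,0,0],[0,0,0]]

```text
time: 26.22
ee_pos: [0.5449, -0.1154, 0.1813]
tcp_rot: [-179.9, -0.5, -170.0]
wrist_force: [-0.6, 0.7, -0.2]
opening: 0.0853
```

```bash
python3 -c "
from h import *
go(.5470,-.1145,.012,190)"
```

```text
t 26.23 pos [ 0.545 -0.115  0.181] rot [-179.919   -0.493 -170.032] F [-0.634  0.708 -0.246] op 0.0853 q6 -21.795886375566138
turn units [-0.013 -0.082 -0.005] shift now-axes [-0.061  0.013  2.822] shift after turn [-0.037  0.009  2.822]
```

Request:
arm_command:
  motion:
    - [1,[-0.04,0.01,0.6],[-0.01,-0.08,0]]
    - [1,[0,0,0.7],[0,0,0]]
    - [1,[0,0,0.6],[0,0,0]]
    - [1,[0,0,0.5],[0,0,0]]
    - [1,[0,0,0.3],[0,0,0]]
    - [1,[0,0,0.1],[0,0,0]]
    - [1,[0,0,0],[0,0,0]]
    - [0.85,[0,0,0],[0,0,0]]
    - [0.7,[0,0,0],[0,0,0]]
    - [0.55,[0,0,0],[0,0,0]]
    - [0.55,[0,0,0],[0,0,0]]
    - [0.55,[0,0,0],[0,0,0]]
  newtons: 70

```text
time: 27.72
ee_pos: [0.5482, -0.1147, 0.0159]
tcp_rot: [-179.9, 0.2, -170.0]
wrist_force: [-1.7, -0.7, 7.6]
opening: 0.0584
```

```bash
python3 -c "
from h import *
go(.5470,-.1145,.012,190)"
```

```text
t 27.73 pos [ 0.548 -0.115  0.016] rot [-179.878    0.195 -169.971] F [-1.651 -0.673  7.608] op 0.0584 q6 -21.825625283257576
turn units [-0.02   0.033  0.005] shift now-axes [0.02  0.007 0.066] shift after turn [0.02  0.007 0.066]
```

Request:
arm_command:
  motion:
    - [0.55,[0,0,-0.05],[0,0,0]]
    - [0.55,[0,0,-0.15],[0,0,0]]
    - [0.55,[0,0,-0.3],[0,0,0]]
    - [0.55,[0,0,-0.5],[0,0,0]]
    - [0.55,[0,0,-0.5],[0,0,0]]
    - [0.55,[0,0,-0.5],[0,0,0]]
    - [0.55,[0,0,-0.3],[0,0,0]]
    - [0.55,[0,0,0],[0,0,0]]

```text
time: 28.72
ee_pos: [0.5479, -0.1144, 0.1539]
tcp_rot: [-179.9, 0.2, -170.0]
wrist_force: [0.6, 0.0, -3.9]
opening: 0.058
```

```bash
python3 -c "
from h import *
import cv2
go(.4698,.2141,.15,174.9)
s=viewer.camera('side');cv2.imwrite('pics/s10.png',cv2.resize(s[160:300,270:380],None,fx=4,fy=4,interpolation=2))
"
```

```text
t 28.73 pos [ 0.548 -0.114  0.154] rot [-179.879    0.209 -169.958] F [ 0.64   0.035 -3.857] op 0.058 q6 -21.816147034924672
turn units [-0.015  0.037  2.524] shift now-axes [0.328 5.618 0.051] shift after turn [1.784 5.337 0.064]
```

View pics/s10.png

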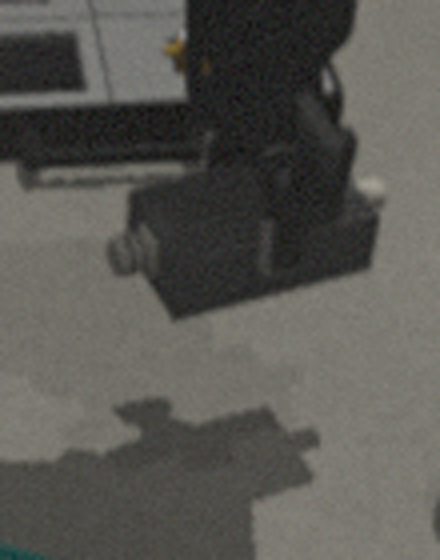

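Request:
arm_command:
  motion:
    - [0.55,[0,0,0],[0,0.04,0.84]]
    - [0.55,[0,0,0],[0,0,0.84]]
    - [0.55,[0,0,0],[0,0,0.84]]
    - [0.55,[0.1,0.3,0],[0,0,0]]
    - [0.55,[0.2,0.5,0],[0,0,0]]
    - [0.55,[0.2,0.65,0],[0,0,0]]
    - [0.55,[0.25,0.75,0],[0,0,0]]
    - [0.55,[0.25,0.75,0],[0,0,0]]
    - [0.55,[0.25,0.75,0],[0,0,0]]
    - [0.55,[0.25,0.75,0],[0,0,0]]
    - [0.55,[0.18,0.6,0],[0,0,0]]
    - [0.55,[0.1,0.29,0],[0,0,0]]

```text
time: 30.28
ee_pos: [0.4677, 0.2163, 0.1512]
tcp_rot: [-179.9, -0.2, 175.1]
wrist_force: [-0.3, -0.3, -3.2]
opening: 0.0586
```

Request:
arm_command:
  motion:
    - [0.55,[0,0,0],[0,0,0]]
    - [0.55,[0,0,0.3],[0,0,0]]
    - [0.55,[0,0,0.4],[0,0,0]]
    - [0.55,[0,0,0.3],[0,0,0]]
    - [0.55,[0,0,0],[0,0,0]]
    - [0.55,[0,0,0],[0,0,0]]

```text
time: 31.02
ee_pos: [0.4694, 0.214, 0.0925]
tcp_rot: [-179.9, -0.1, 174.9]
wrist_force: [-0.1, 0.4, -3.4]
opening: 0.0585
```

```bash
python3 -c "
from h import *
import cv2
go(.4698,.2141,.046,174.9)
s=viewer.camera('side');cv2.imwrite('pics/s11.png',cv2.resize(s[90:210,220:370],None,fx=5,fy=5,interpolation=2))
cv2.imwrite('pics/t11.png',cv2.resize(viewer.camera('top')[110:245,130:240],None,fx=4,fy=4,interpolation=2))
"
```

```text
t 31.02 pos [0.469 0.214 0.093] rot [-179.92    -0.113  174.895] F [-0.131  0.365 -3.44 ] op 0.0585 q6 29.625668324583877
turn units [-0.013 -0.019 -0.001] shift now-axes [-0.008  0.003  0.775] shift after turn [-0.007  0.001  0.775]
```

View pics/s11.png

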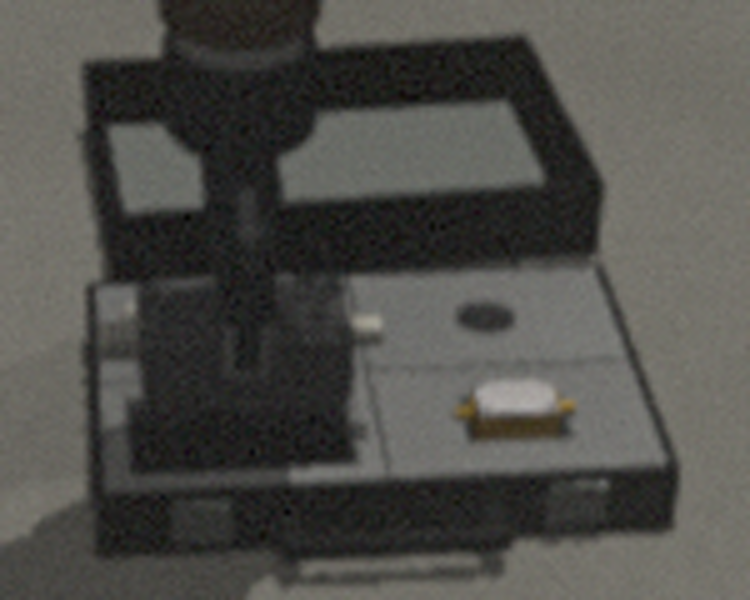

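View pics/t11.png

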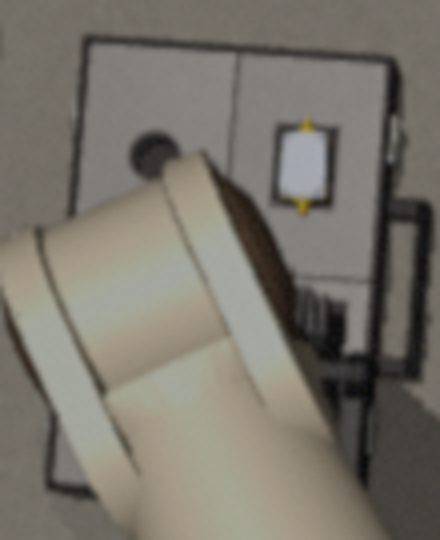

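Request:
arm_command:
  motion:
    - [0.55,[0,0,0.2],[0,0,0]]
    - [0.55,[0,0,0.25],[0,0,0]]
    - [0.55,[0,0,0.15],[0,0,0]]
    - [0.55,[0,0,0.09],[0,0,0]]
    - [0.55,[0,0,0.03],[0,0,0]]
    - [0.55,[0,0,0],[0,0,0]]

```text
time: 31.88
ee_pos: [0.4691, 0.2142, 0.049]
tcp_rot: [-179.9, -0.1, 174.9]
wrist_force: [-0.2, 0.3, -2.9]
opening: 0.0585
```

Request:
arm_command:
  motion:
    - [0.55,[0,0,0.02],[0,0,0]]
    - [0.55,[0,0,0.01],[0,0,0]]
    - [0.55,[0,0,0],[0,0,0]]

```text
time: 32.25
ee_pos: [0.469, 0.2142, 0.047]
tcp_rot: [-179.9, -0.1, 174.9]
wrist_force: [-0.0, -0.8, -2.4]
opening: 0.0585
```

Request:
arm_command:
  motion:
    - [0.55,[0,0,0.015],[0,0,0]]
    - [0.55,[0,0,0.01],[0,0,0]]
    - [0.55,[0,0,0],[0,0,0]]

```text
time: 32.62
ee_pos: [0.469, 0.2142, 0.046]
tcp_rot: [-179.9, -0.1, 174.9]
wrist_force: [-3.3, 0.4, 2.7]
opening: 0.0585
```

Floor contact again at the expected height, 0.046 m. Releasing.

Request:
arm_command:
  motion:
    - [0.75,[0,0,0],[0,0,0]]
    - [0.8,[0,0,0],[0,0,0]]
    - [0.9,[0,0,0],[0,0,0]]
    - [0.9,[0,0,0],[0,0,0]]
    - [0.9,[0,0,-0.2],[0,0,0]]
    - [0.9,[0,0,-0.5],[0,0,0]]
    - [0.9,[0,0,-0.8],[0,0,0]]
    - [0.9,[0,0,-0.8],[0,0,0]]
    - [0.9,[0,0,-0.5],[0,0,0]]
    - [0.9,[0,0,0],[0,0,0]]

```text
time: 33.88
ee_pos: [0.4703, 0.2149, 0.2169]
tcp_rot: [180.0, 0.1, 174.9]
wrist_force: [-0.5, 0.0, -0.9]
opening: 0.0768
```

```bash
python3 -c "
from h import *
import cv2
go(.527,-.2868,.2,180)
t=viewer.camera('top');s=viewer.camera('side')
cv2.imwrite('pics/t12.png',cv2.resize(t[160:210,360:410],None,fx=12,fy=12,interpolation=2))
cv2.imwrite('pics/s12.png',cv2.resize(s[295:360,310:370],None,fx=9,fy=9,interpolation=2))
cv2.imwrite('pics/s12b.png',cv2.resize(s[130:215,230:360],None,fx=6,fy=6,interpolation=2))"
```

```text
t 33.88 pos [0.47  0.215 0.217] rot [179.955   0.108 174.921] F [-0.52   0.037 -0.879] op 0.0768 q6 29.638987104842077
turn units [ 0.007  0.018 -0.846] shift now-axes [-1.68  -8.245  0.278] shift after turn [-0.945 -8.361  0.282]
```

View pics/t12.png

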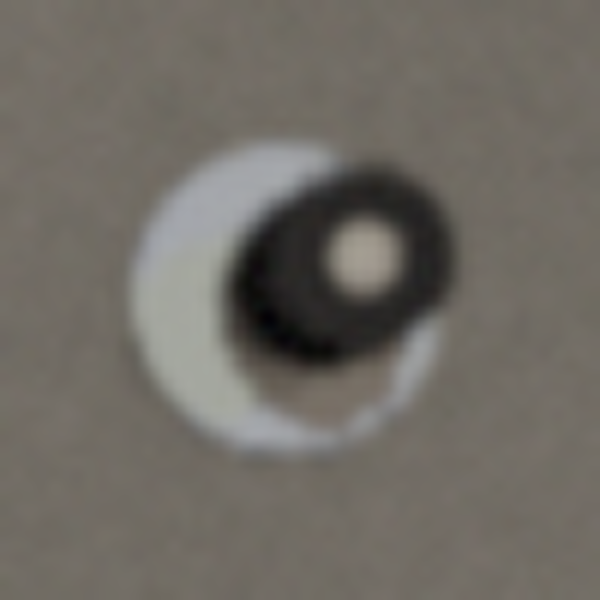

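View pics/s12.png

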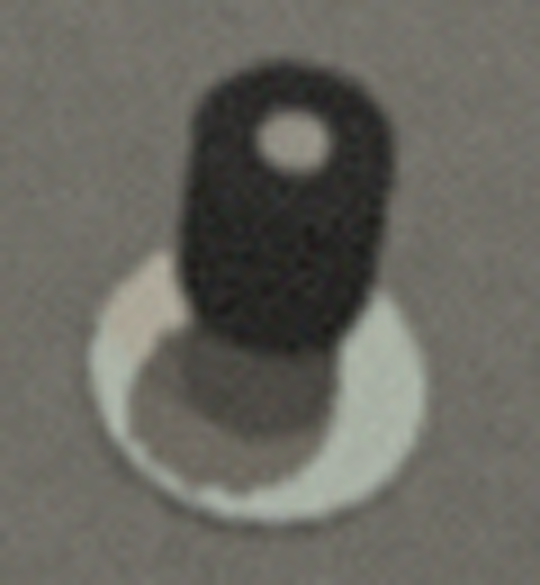

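View pics/s12b.png

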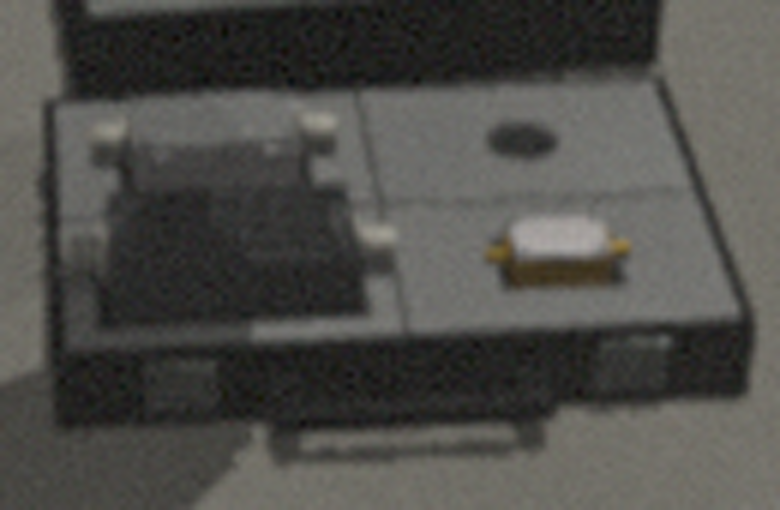

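Request:
arm_command:
  motion:
    - [0.9,[0,0,0],[0,0.02,-0.85]]
    - [0.9,[-0.1,-0.8,0],[0,0,0]]
    - [0.9,[-0.1,-0.9,0],[0,0,0]]
    - [0.9,[-0.1,-0.9,0],[0,0,0]]
    - [0.9,[-0.1,-0.9,0],[0,0,0]]
    - [0.9,[-0.1,-0.9,0],[0,0,0]]
    - [0.9,[-0.1,-0.9,0],[0,0,0]]
    - [0.9,[-0.1,-0.9,0],[0,0,0]]
    - [0.9,[-0.1,-0.9,0],[0,0,0]]
    - [0.9,[-0.1,-0.8,0],[0,0,0]]
    - [0.9,[-0.05,-0.46,0],[0,0,0]]
    - [0.9,[0,0,0],[0,0,0]]

```text
time: 35.48
ee_pos: [0.5259, -0.2886, 0.2119]
tcp_rot: [-180.0, -0.4, 179.9]
wrist_force: [-0.1, 0.0, -0.2]
opening: 0.0767
```

```bash
python3 -c "
from h import *
import cv2
go(.527,-.2867,.05,180)"
```

```text
t 35.48 pos [ 0.526 -0.289  0.212] rot [-179.997   -0.428  179.877] F [-0.08   0.021 -0.243] op 0.0767 q6 -28.53631907839703
turn units [-0.    -0.071 -0.021] shift now-axes [-0.038  0.032  2.698] shift after turn [-0.018  0.032  2.698]
```

Request:
arm_command:
  motion:
    - [0.9,[-0.02,0.02,0.6],[0,-0.07,-0.02]]
    - [0.9,[0,0,0.7],[0,0,0]]
    - [0.9,[0,0,0.5],[0,0,0]]
    - [0.9,[0,0,0],[0,0,0]]
    - [0.9,[0,0,0],[0,0,0]]
    - [0.9,[0,0,0],[0,0,0]]

```text
time: 36.22
ee_pos: [0.5285, -0.2862, 0.1077]
tcp_rot: [-179.9, 0.3, -179.8]
wrist_force: [-0.7, 0.2, 0.4]
opening: 0.0765
```

```bash
python3 -c "
from h import *
import cv2
go(.527,-.2867,.05,180)
s=viewer.camera('side');t=viewer.camera('top');cv2.imwrite('pics/s13.png',cv2.resize(s[240:360,290:390],None,fx=5,fy=5,interpolation=2))"
```

```text
t 36.23 pos [ 0.529 -0.286  0.108] rot [-179.857    0.27  -179.844] F [-0.679  0.242  0.387] op 0.0765 q6 -28.595681514693496
turn units [-0.024  0.045  0.026] shift now-axes [ 0.03  -0.006  0.961] shift after turn [ 0.025 -0.008  0.962]
```

View pics/s13.png

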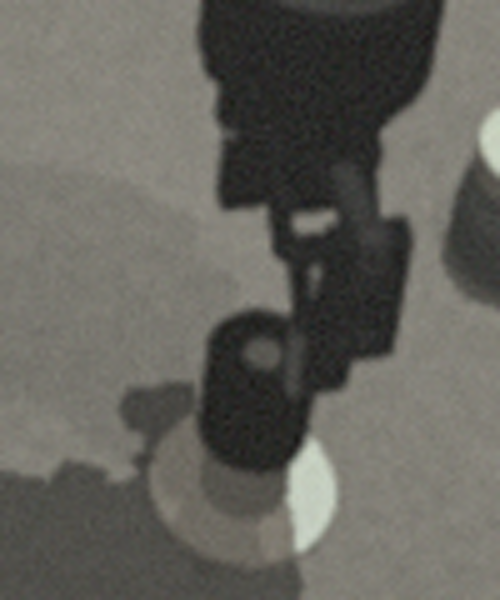

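```bash
python3 -c "
from h import *
p=bot.get_obs()['ee_pos']
f=lambda q:(proj('side',np.array(q))-[290,240])*5
print('tcp',f(p),'front finger tip corners',[f(p+[x,y,z]) for z in(.009,) for y in(-.038,-.046) for x in(-.011,.011)])
print('load top',f([.527,-.2867,.084]))
print('rear',[f(p+[x,.04,.009]) for x in(-.011,.011)])
"
```

```text
tcp [269.1664517  311.18697744] front finger tip corners [array([272.58049224, 386.44969899]), array([334.62703793, 377.36896694]), array([279.37771164, 405.68597284]), array([341.89301113, 396.44904411])]
load top [259.52334844 353.48115191]
rear [array([211.59442817, 213.85785519]), array([269.41269309, 206.1194043 ])]
```

Request:
arm_command:
  motion:
    - [0.9,[0.03,-0.01,0.2],[-0.02,0.05,0.02]]
    - [0.9,[0,0,0.3],[0,0,0]]
    - [0.9,[0,0,0.3],[0,0,0]]
    - [0.8,[0,0,0.15],[0,0,0]]
    - [0.7,[0,0,0],[0,0,0]]
    - [0.62,[0,0,0],[0,0,0]]
    - [0.58,[0,0,0],[0,0,0]]
    - [0.56,[0,0,0],[0,0,0]]
    - [0.54,[0,0,0],[0,0,0]]
    - [0.54,[0,0,0],[0,0,0]]
  newtons: 20

```text
time: 37.58
ee_pos: [0.5259, -0.2867, 0.049]
tcp_rot: [180.0, -0.1, -180.0]
wrist_force: [-0.2, -0.9, -0.1]
opening: 0.0461
```

```bash
python3 -c "
from h import *
import cv2
go(.527,-.2867,.05,180)
s=viewer.camera('side');t=viewer.camera('top')
cv2.imwrite('pics/s14.png',cv2.resize(s[240:360,290:390],None,fx=5,fy=5,interpolation=2))
cv2.imwrite('pics/t14.png',cv2.resize(t[150:230,350:430],None,fx=7,fy=7,interpolation=2))"
```

```text
t 37.58 pos [ 0.526 -0.287  0.049] rot [ 179.961   -0.149 -179.979] F [-0.227 -0.898 -0.058] op 0.0461 q6 -28.599421916744205
turn units [ 0.006 -0.025  0.003] shift now-axes [-0.018 -0.    -0.017] shift after turn [-0.018 -0.    -0.017]
```

View pics/s14.png

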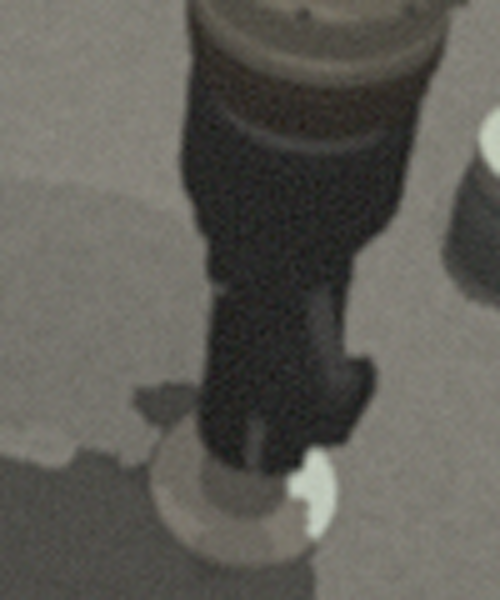

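View pics/t14.png

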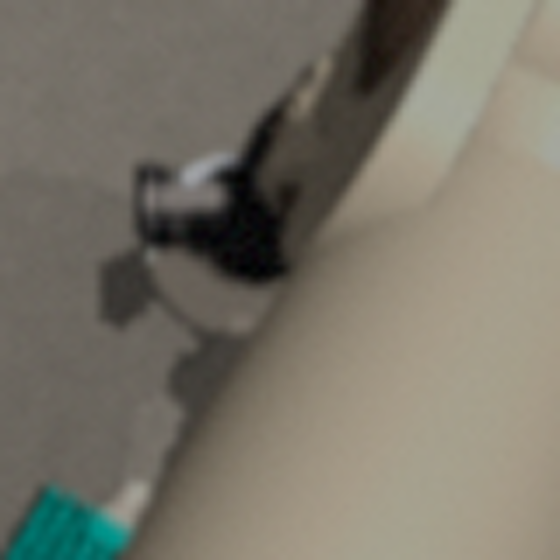

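Request:
arm_command:
  motion:
    - [0.53,[0,0,0],[0,0,0]]
    - [0.52,[0,0,0],[0,0,0]]
    - [0.51,[0,0,0],[0,0,0]]
    - [0.51,[0,0,0],[0,0,0]]

```text
time: 38.17
ee_pos: [0.5259, -0.2867, 0.0489]
tcp_rot: [180.0, -0.2, -180.0]
wrist_force: [-0.6, 0.7, 0.7]
opening: 0.0435
```

Request:
arm_command:
  motion:
    - [0.505,[0,0,0],[0,0,0]]
    - [0.5,[0,0,0],[0,0,0]]
    - [0.5,[0,0,0],[0,0,0]]

```text
time: 38.55
ee_pos: [0.5259, -0.2868, 0.049]
tcp_rot: [180.0, -0.1, -180.0]
wrist_force: [-0.3, -1.6, -0.1]
opening: 0.0427
```

Request:
arm_command:
  motion:
    - [0.49,[0,0,0],[0,0,0]]
    - [0.48,[0,0,0],[0,0,0]]
    - [0.47,[0,0,0],[0,0,0]]
    - [0.45,[0,0,0],[0,0,0]]
    - [0.4,[0,0,0],[0,0,0]]
    - [0.4,[0,0,0],[0,0,0]]
  newtons: 25

```text
time: 39.3
ee_pos: [0.526, -0.2868, 0.0491]
tcp_rot: [180.0, -0.1, -180.0]
wrist_force: [-0.3, -1.0, 3.7]
opening: 0.0414
```

```bash
python3 -c "
from h import *
import cv2
go(.527,-.2867,.05,180)
print(bot.get_obs()['torque'])
s=viewer.camera('side')
cv2.imwrite('pics/s15.png',cv2.resize(s[240:360,290:390],None,fx=5,fy=5,interpolation=2))"
```

```text
t 39.3 pos [ 0.526 -0.287  0.049] rot [ 179.969   -0.141 -179.982] F [-0.315 -0.997  3.747] op 0.0414 q6 -28.599802788401654
turn units [ 0.005 -0.023  0.003] shift now-axes [-0.017  0.001 -0.015] shift after turn [-0.017  0.001 -0.015]
[-0.28   0.162 -0.002]
```

View pics/s15.png

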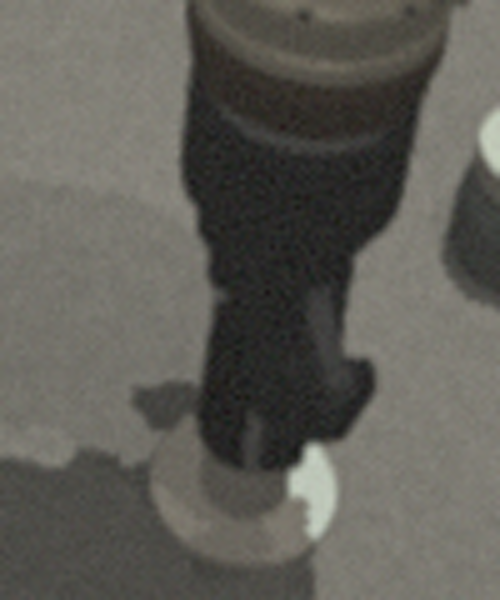

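Request:
arm_command:
  motion:
    - [0.4,[0,0,-0.02],[0,0,0]]
    - [0.4,[0,0,-0.04],[0,0,0]]
    - [0.4,[0,0,-0.05],[0,0,0]]
    - [0.4,[0,0,-0.05],[0,0,0]]
    - [0.4,[0,0,-0.05],[0,0,0]]

```text
time: 39.98
ee_pos: [0.5259, -0.2867, 0.0617]
tcp_rot: [180.0, -0.2, -180.0]
wrist_force: [-0.4, -0.6, -1.5]
opening: 0.0414
```

```bash
python3 -c "
from h import *
import cv2
go(.526,-.2868,.09,180)
s=viewer.camera('side')
cv2.imwrite('pics/s16.png',cv2.resize(s[240:360,290:390],None,fx=5,fy=5,interpolation=2))"
```

```text
t 39.98 pos [ 0.526 -0.287  0.062] rot [ 179.956   -0.152 -179.978] F [-0.375 -0.596 -1.462] op 0.0414 q6 -28.59723001905311
turn units [ 0.007 -0.025  0.004] shift now-axes [ 0.    -0.002 -0.471] shift after turn [-0.001 -0.002 -0.471]
```

View pics/s16.png

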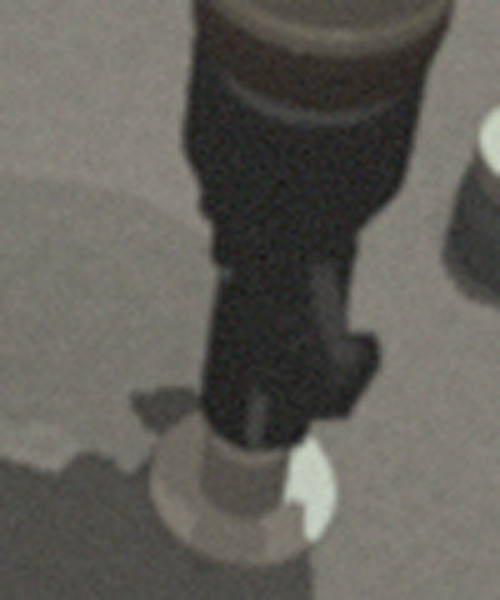

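The load is rising and the stand hasn't moved: its foot edges are still at 150 and 338, its bottom edge at 566. I'll keep lifting slowly.

Request:
arm_command:
  motion:
    - [0.4,[0,0,-0.04],[0,0,0]]
    - [0.4,[0,0,-0.05],[0,0,0]]
    - [0.4,[0,0,-0.05],[0,0,0]]
    - [0.4,[0,0,-0.05],[0,0,0]]
    - [0.4,[0,0,-0.05],[0,0,0]]
    - [0.4,[0,0,-0.1],[0,0,0]]
    - [0.4,[0,0,-0.3],[0,0,0]]
    - [0.4,[0,0,-0.5],[0,0,0]]
    - [0.4,[0,0,-0.5],[0,0,0]]
    - [0.4,[0,0,-0.3],[0,0,0]]
    - [0.4,[0,0,0],[0,0,0]]

```text
time: 41.4
ee_pos: [0.5269, -0.2871, 0.1796]
tcp_rot: [-180.0, -0.0, -180.0]
wrist_force: [-0.1, -0.7, -1.6]
opening: 0.0415
```

```bash
python3 -c "
from h import *
import cv2
go(.6275,.302,.19,180)
s=viewer.camera('side')
cv2.imwrite('pics/s17.png',cv2.resize(s[200:360,290:390],None,fx=3.7,fy=3.7,interpolation=2))"
```

```text
t 41.4 pos [ 0.527 -0.287  0.18 ] rot [-179.965   -0.014 -179.981] F [-0.071 -0.728 -1.616] op 0.0415 q6 -28.590488146143507
turn units [-0.006 -0.002  0.003] shift now-axes [-1.68   9.818 -0.179] shift after turn [-1.677  9.819 -0.173]
```

View pics/s17.png

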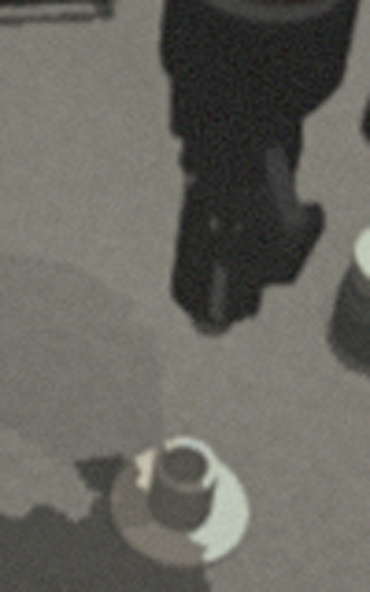

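Request:
arm_command:
  motion:
    - [0.4,[-0.07,0.4,0],[0,0,0]]
    - [0.4,[-0.1,0.6,0],[0,0,0]]
    - [0.4,[-0.13,0.75,0],[0,0,0]]
    - [0.4,[-0.14,0.8,0],[0,0,0]]
    - [0.4,[-0.14,0.8,0],[0,0,0]]
    - [0.4,[-0.14,0.8,0],[0,0,0]]
    - [0.4,[-0.14,0.8,0],[0,0,0]]
    - [0.4,[-0.14,0.8,0],[0,0,0]]
    - [0.4,[-0.14,0.8,0],[0,0,0]]
    - [0.4,[-0.14,0.8,0],[0,0,0]]
    - [0.4,[-0.14,0.8,0],[0,0,0]]
    - [0.4,[-0.14,0.8,0],[0,0,0]]

```text
time: 42.95
ee_pos: [0.6193, 0.2517, 0.1763]
tcp_rot: [-180.0, -0.3, -180.0]
wrist_force: [0.4, -0.3, -2.1]
opening: 0.0413
```

Request:
arm_command:
  motion:
    - [0.4,[-0.08,0.5,0],[0,0,0]]
    - [0.4,[-0.03,0.2,0],[0,0,0]]
    - [0.4,[0,0,0],[0,0,0]]
    - [0.4,[0,0,0.3],[0,0,0]]
    - [0.4,[0,0,0.5],[0,0,0]]
    - [0.4,[0,0,0.3],[0,0,0]]
    - [0.4,[0,0,0],[0,0,0]]
    - [0.4,[0,0,0],[0,0,0]]

```text
time: 43.95
ee_pos: [0.6264, 0.2921, 0.1134]
tcp_rot: [179.9, -0.1, 180.0]
wrist_force: [1.1, 1.1, -1.0]
opening: 0.041
```

```bash
python3 -c "
from h import *
import cv2
go(.627,.302,.05,180)
s=viewer.camera('side')
cv2.imwrite('pics/s18.png',cv2.resize(s[100:200,260:380],None,fx=6,fy=6,interpolation=2))
cv2.imwrite('pics/t18.png',cv2.resize(viewer.camera('top')[110:210,130:240],None,fx=5,fy=5,interpolation=2))"
```

```text
t 43.95 pos [0.626 0.292 0.113] rot [179.927  -0.084 179.999] F [ 1.142  1.063 -1.026] op 0.041 q6 24.957701735458897
turn units [ 0.012 -0.014 -0.   ] shift now-axes [-0.011  0.164  1.056] shift after turn [-0.009  0.165  1.056]
```

View pics/s18.png

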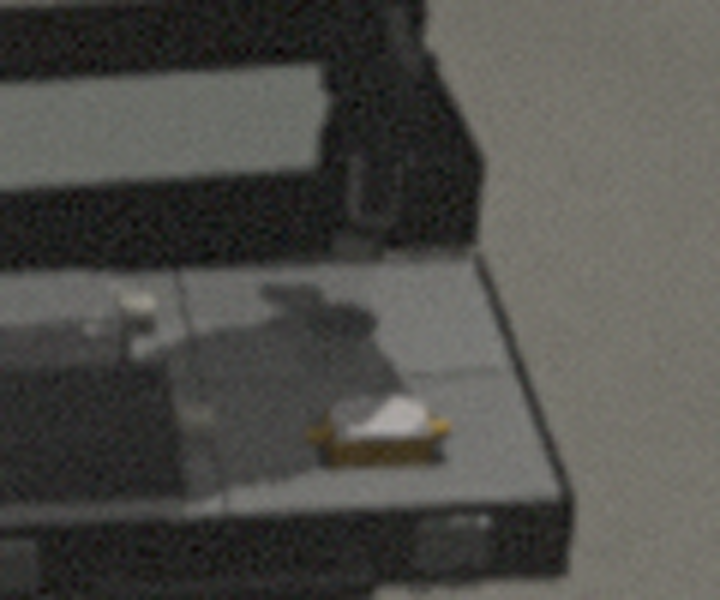

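View pics/t18.png

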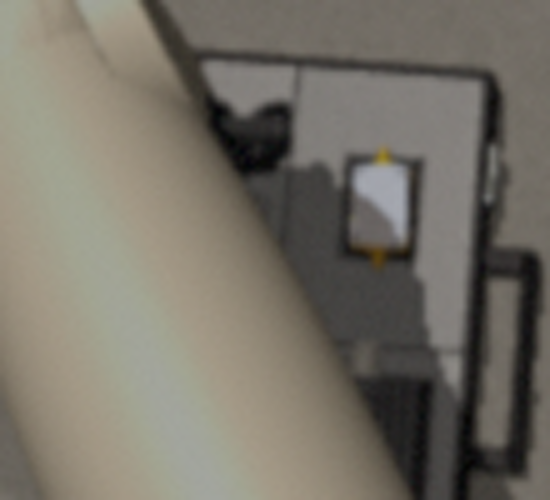

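Request:
arm_command:
  motion:
    - [0.4,[-0.01,0.165,0],[0,0,0]]
    - [0.4,[0,0,0],[0,0,0]]
    - [0.4,[0,0,0.25],[0,0,0]]
    - [0.4,[0,0,0.15],[0,0,0]]
    - [0.4,[0,0,0],[0,0,0]]
    - [0.4,[0,0,0],[0,0,0]]

```text
time: 44.8
ee_pos: [0.6266, 0.3021, 0.0882]
tcp_rot: [180.0, -0.1, -180.0]
wrist_force: [-0.0, -0.0, -0.5]
opening: 0.0415
```

```bash
python3 -c "
from h import *
import cv2
go(.627,.302,.05,180)
s=viewer.camera('side')
cv2.imwrite('pics/s19.png',cv2.resize(s[110:180,280:360],None,fx=8,fy=8,interpolation=2))"
```

```text
t 44.8 pos [0.627 0.302 0.088] rot [ 179.959   -0.15  -179.986] F [-0.022 -0.021 -0.548] op 0.0415 q6 25.68669107983343
turn units [ 0.007 -0.025  0.002] shift now-axes [-0.008 -0.003  0.636] shift after turn [-0.006 -0.002  0.636]
```

View pics/s19.png

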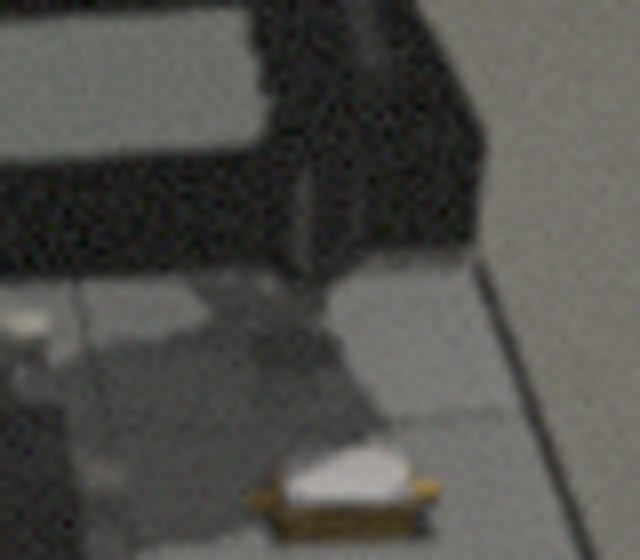

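```bash
python3 -c "
from h import *
p=bot.get_obs()['ee_pos']
for z in(.0572,.04): print((proj('side',np.array([p[0],p[1],z]))-[280,110])*8)
for y in (-.01,.01): print((proj('side',np.array([p[0],p[1]+y,.0572]))-[280,110])*8)
"
```

```text
[293.81306225 308.0648907 ]
[290.86021582 348.67513041]
[300.48695004 322.6793629 ]
[287.21733879 293.62158269]
```

```bash
python3 -c "
import cv2,numpy as np
i=cv2.imread('pics/s19.png');i=np.clip((i.astype(float)-20)*2.2,0,255).astype('uint8');cv2.imwrite('pics/s19c.png',i)"
```

```text
(no output)
```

View pics/s19c.png

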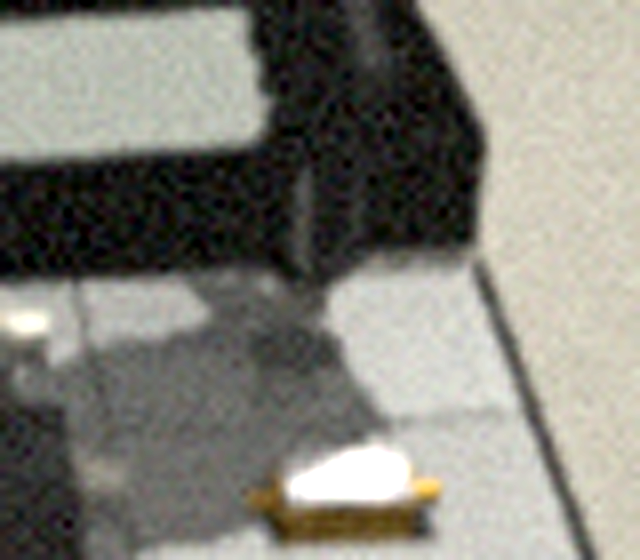

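Request:
arm_command:
  motion:
    - [0.4,[0,0,0.1],[0,0,0]]
    - [0.4,[0,0,0.15],[0,0,0]]
    - [0.4,[0,0,0.1],[0,0,0]]
    - [0.4,[0,0,0],[0,0,0]]

```text
time: 45.35
ee_pos: [0.6261, 0.302, 0.0661]
tcp_rot: [180.0, -0.2, -180.0]
wrist_force: [-0.2, -0.9, -1.9]
opening: 0.0415
```

Request:
arm_command:
  motion:
    - [0.4,[0,0,0.1],[0,0,0]]
    - [0.4,[0,0,0.1],[0,0,0]]
    - [0.4,[0,0,0.04],[0,0,0]]
    - [0.4,[0,0,0],[0,0,0]]

```text
time: 45.85
ee_pos: [0.6264, 0.3022, 0.0524]
tcp_rot: [180.0, -0.2, -180.0]
wrist_force: [-0.0, 0.9, -1.6]
opening: 0.0412
```

Request:
arm_command:
  motion:
    - [0.4,[0,0,0.02],[0,0,0]]
    - [0.4,[0,0,0.015],[0,0,0]]
    - [0.4,[0,0,0],[0,0,0]]

```text
time: 46.22
ee_pos: [0.6265, 0.3023, 0.0506]
tcp_rot: [180.0, -0.2, -180.0]
wrist_force: [0.1, -0.5, -1.4]
opening: 0.0413
```

Request:
arm_command:
  motion:
    - [0.4,[0,0,0.01],[0,0,0]]
    - [0.4,[0,0,0],[0,0,0]]

```text
time: 46.48
ee_pos: [0.6265, 0.3022, 0.05]
tcp_rot: [180.0, -0.2, -180.0]
wrist_force: [0.4, -0.5, -1.4]
opening: 0.0413
```

Request:
arm_command:
  motion:
    - [0.4,[0,0,0.015],[0,0,0]]
    - [0.4,[0,0,0],[0,0,0]]
    - [0.4,[0,0,0],[0,0,0]]

```text
time: 46.85
ee_pos: [0.6265, 0.3023, 0.0492]
tcp_rot: [180.0, -0.1, -180.0]
wrist_force: [0.3, -0.5, -0.6]
opening: 0.0415
```

Request:
arm_command:
  motion:
    - [0.4,[0,0,0.01],[0,0,0]]
    - [0.4,[0,0,0],[0,0,0]]

```text
time: 47.1
ee_pos: [0.6266, 0.3023, 0.0491]
tcp_rot: [179.9, -0.1, -180.0]
wrist_force: [-2.3, -0.4, 5.3]
opening: 0.0413
```

```bash
python3 -c "
from h import *
import cv2,numpy as np
s=viewer.camera('side')
i=cv2.resize(s[110:180,280:360],None,fx=8,fy=8,interpolation=2);i=np.clip((i.astype(float)-20)*2.2,0,255).astype('uint8');cv2.imwrite('pics/s20.png',i)"
```

```text
(no output)
```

View pics/s20.png

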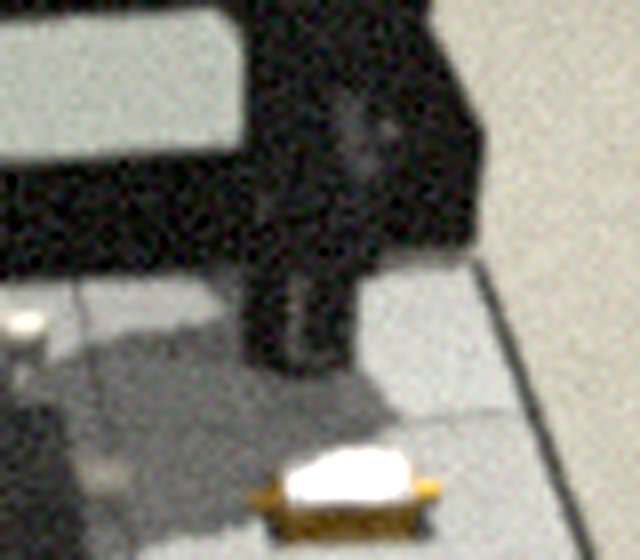

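Contact came at TCP z = 0.0491 m, the same height as in the stand, so the shoulder is on the insert. Releasing and going up.

Request:
arm_command:
  motion:
    - [0.52,[0,0,0],[0,0,0]]
    - [0.56,[0,0,0],[0,0,0]]
    - [0.62,[0,0,0],[0,0,0]]
    - [0.7,[0,0,0],[0,0,0]]
    - [0.75,[0,0,0],[0,0,0]]
    - [0.75,[0,0,-0.2],[0,0,0]]
    - [0.75,[0,0,-0.4],[0,0,0]]
    - [0.75,[0,0,-0.6],[0,0,0]]
    - [0.75,[0,0,-0.7],[0,0,0]]
    - [0.75,[0,0,-0.5],[0,0,0]]
    - [0.75,[0,0,0],[0,0,0]]

```text
time: 48.52
ee_pos: [0.6278, 0.3026, 0.1966]
tcp_rot: [179.8, 0.1, -180.0]
wrist_force: [-0.5, -1.0, 0.4]
opening: 0.064
```

Request:
arm_command:
  motion:
    - [0.75,[0.8,-0.3,-0.2],[0,0,0]]
    - [0.75,[0.9,-0.4,0],[0,0,0]]
    - [0.75,[0.9,-0.4,0],[0,0,0]]
    - [0.75,[0.9,-0.4,0],[0,0,0]]
    - [0.75,[0.6,-0.3,0],[0,0,0]]
    - [0.75,[0,0,0],[0,0,0]]
    - [0.75,[0,0,0],[0,0,0]]

```text
time: 49.4
ee_pos: [0.3812, 0.1942, 0.205]
tcp_rot: [179.9, -0.1, -180.0]
wrist_force: [0.4, -0.1, -0.6]
opening: 0.0639
```

```bash
python3 -c "
from h import *
import cv2
s=viewer.camera('side');t=viewer.camera('top')
cv2.imwrite('pics/s21.png',cv2.resize(s[120:360,220:420],None,fx=2.5,fy=2.5,interpolation=2))
cv2.imwrite('pics/s21b.png',cv2.resize(s[120:210,230:360],None,fx=6,fy=6,interpolation=2))
cv2.imwrite('pics/t21.png',cv2.resize(t[100:250,130:410],None,fx=2.8,fy=2.8,interpolation=2))"
```

```text
(no output)
```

View pics/s21.png

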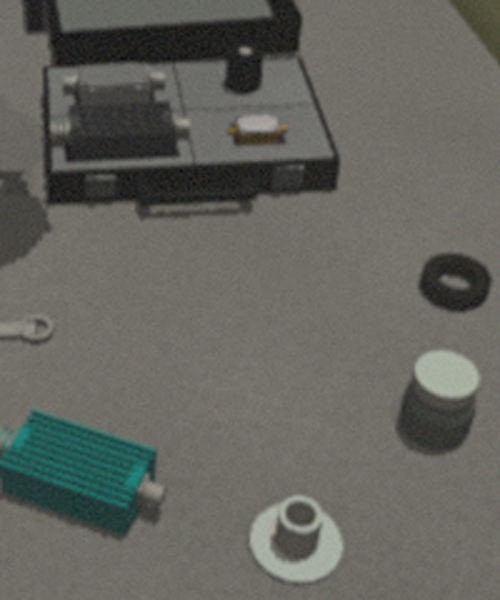

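View pics/s21b.png

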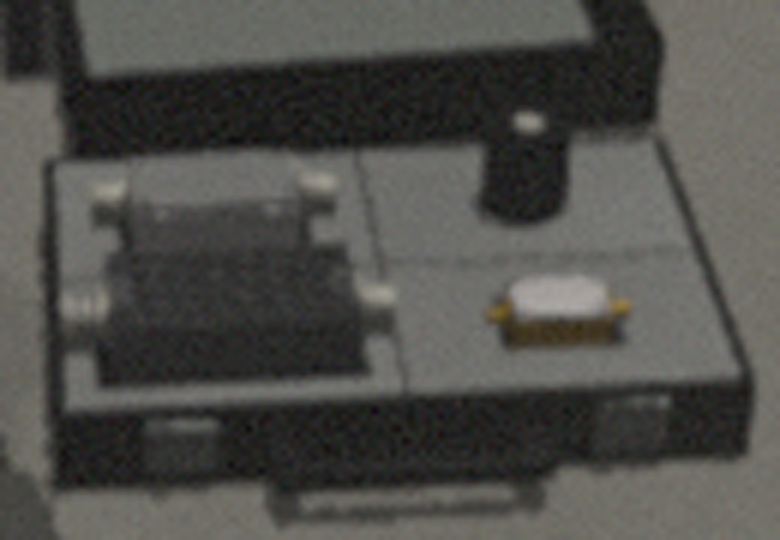

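View pics/t21.png

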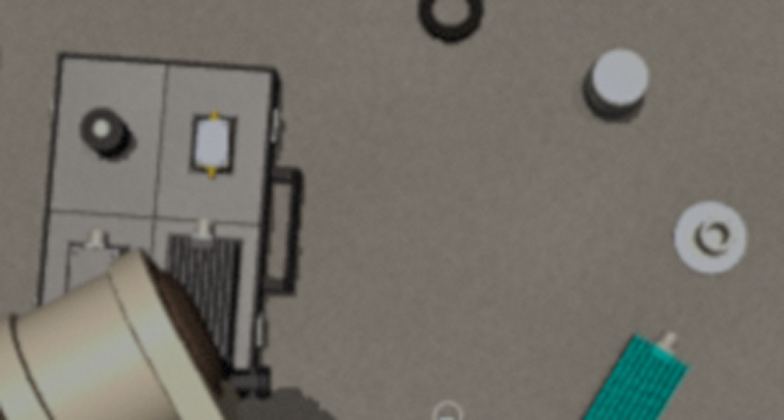

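The last pictures show all three modules flat in their pockets and the load upright in the round hole at about (525,160). The stand is still standing where it was, and the jar hasn't moved.

```bash
python3 -c "
from workcell import bot
print(bot.job_done())"
```

```text
the job is handed in; nothing more can be done
None
```

The kit is packed and the job was handed in at about 49.5 s of the 138 s. I moved the preamplifier, then the bandpass filter, then the attenuator into their matching pockets. After that I drew the dummy load straight up out of its stand and set it connector down in the round hole.

- **Contact:** I lowered each piece until a few newtons of contact showed, between about 3 and 6 N. This came at the height expected for the pocket floor or, for the load, its shoulder on the insert's top.
- **Last pictures:** All three modules lie flat in their pockets and the load stands upright in the hole. The empty stand is upright where it was, with its foot outline unchanged to about a pixel. The jar and the decoys were not touched, and the gripper is clear of everything.

Three things did not go exactly to plan or did not agree:

- **First turn:** It ran the last joint to its range limit, so the tool tilted and drifted in free air. I turned it back the other way and it touched nothing.
- **Side camera:** It read about 1–2 pixels (2–4 mm) off the top camera and the arm. That was within the play of the pockets and the hole.
- **Approach to the round hole:** My first approach stopped 10 mm short. I corrected it before lowering the load.

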